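# Load the probe-test fixture and set its scan arm

## Robot

A 6-joint arm with a two-finger parallel gripper is mounted at the origin on the work surface. World frame = base frame: x ahead of the robot, y to its left, z up, the work surface at z = 0. Lengths are in mm, angles in rad, forces in N, time in s.
With the tool pointing down it reaches from about 300 to 875 mm from the base axis. Payload 4.2 kg.
Tool frame: the origin (TCP) lies at the very end of the fingers, on their centre line; the grasp point (between the pads) lies tcp_to_grasp behind it (tcp_to_grasp is the distance from the TCP to the grasp point, in mm); z points along the fingers, x is the direction in which the jaws open and shut, and the axes are right-handed (so a half turn about z gives the same grasp; the last joint's range is limited). The gripper opens to 85 mm and grips with 20 to 120 N. Pads are 22 mm wide; open, the fingers measure 114 mm over their backs; the gripper's body (76 mm by 85 mm) begins 54 mm behind the grasp point. The pads swing forward as they close: fully open they stand 13 mm farther back than shut.
Start: joints at [-1.199, 0.32, 1.565, -0, 1.257, -0.02], TCP at [219.569, -531.442, 231.338] pointing down, gripper open.
Joint ranges: [-3.11, 3.11], [-0.84, 2.01], [0.21, 2.61], [-1.34, 4.49], [0.05, 2.63], [-2.56, 2.56]. Speed limits (rad/s): [2.57, 2.57, 3.14, 3.14, 3.14, 3.14].

## Interface

Orientations are given as a rotation vector (axis times angle).
In Python, from plant import get_state, read_camera, close_job, tcp_to_grasp gives the robot as it stands.
- The arm moves only by the tool drive_tool, never from a script. Its argument "plan" is a list of rows, each a list of 2 entries, a list of its own where there are three numbers: the shift along the tool's x, y, z in cm, then the turn about the tool's z in rad. In form: [[[tx, ty, tz], roll], ...]. A call has exactly 10 rows; each row is the pose to reach, as a shift and turn from the pose measured when the call began, along the tool's axes at that moment; what a row does not reach only later rows make up. A row lasts 1/8 s, in which the tool goes at most 62.5 mm and 10.7 degrees, less where a joint would pass 70% of its speed; a pose out of reach is approached as far as the arm can. A call with a gripper value outside its range is refused whole. "gripper" is the opening, from -1 (shut) to 1 (fully open), set as the call begins (left out, the last holds). The fingers move at their own pace and stop on an object; the grip force is fixed at half the most. Time passes only in rows, so rows that repeat a pose let the fingers close, or fill a call up. It gives the time, the measured TCP pose, the force and the opening at its end, in the units of the state.
- get_state(): the state, without advancing time (a new reading comes with each control period).
- read_camera(name): name is "scene" or "side" or "wrist"; returns a dict with "img" (384x512x3 uint8, red, green, blue), "mtx" (3x3 intrinsics, pixels), "world_to_cam" (4x4, takes a point from world to camera coordinates). Camera axes: x right, y down, z forward; pixel columns grow to the right and rows downward; lengths in mm; the calibration is good to about 2 mm. The wrist camera is an equidistant fisheye: a pixel r from the principal point sees the ray r / f radians off the axis. A picture is of the moment at which its call begins. There is no depth.
- close_job(): hands the job in, once; it reports no verdict.
The state is a dict: "clock": time; "joint_positions": joint angles; "qd": joint speeds; "joint_torque": joint torques, N m; "tcp_pos": TCP position; "eef_rot": TCP orientation; "contact_force": force on the tool from outside, world axes, zero at the start; "ft_torque": the same for the moment, N m; "width": finger opening in mm.
Only numpy, scipy, OpenCV 4.12 (cv2) and the standard library are available. Lean on these libraries where they do the work, as an engineer would, in place of code of your own. Each camera call takes 0.05 s, during which the arm holds its last target.

## Task

Get the probe-test fixture ready for a run: first swing its scan arm right back to its folded stop, then set every amber test block, one to a bay, centred and flat against the stop fence so that it holds that bay's sensing pin fully pressed in, and only when all the blocks are in, swing the scan arm out over them until it clicks home in its end detent. Any rod clamps left lying on the fixture plate belong in the black parts tray. Leave the other things on the bench undisturbed.

Things in the scene. Friction and masses are not known exactly. Their poses are not given: they have to be found in the camera images.
- fixture: Fixed test fixture: aluminium plate 215 x 310 x 8 mm, spanning x -140 to +75 and y -155 to +155 mm from its origin (on its underside; z up). Three bays side by side along y, parted by thin black lines, lie on the +x side of a dark stop fence. Behind the fence stand the arm's hinge post (x -85, y 0) and a detent post (x -129, y -9, 66 mm high).
- fence (a point): Dark steel stop fence, fixed on the plate along its whole y length: 15 mm thick, top 22 mm above the table. This point: middle of the top edge of its working face (at x = -20 mm in the fixture's frame, looking to the fixture's +x). Axes as the fixture's.
- bay1 (a point): Bay 1: the point on the plate's top (8 mm above the table), axes as the fixture's, over which the middle of a properly seated block stands (26 mm in front of the fence face, level with the bay's pin along y).
- bay2 (a point): Bay 2: the point on the plate's top (8 mm above the table), axes as the fixture's, over which the middle of a properly seated block stands (26 mm in front of the fence face, level with the bay's pin along y).
- bay3 (a point): Bay 3: the point on the plate's top (8 mm above the table), axes as the fixture's, over which the middle of a properly seated block stands (26 mm in front of the fence face, level with the bay's pin along y).
- pin1 (a joint): Sensing pin of bay 1: a brass pin, 9 mm diameter, sticking 8 mm out of the fence face, its axis 16.5 mm above the table. Value in m: 0 = sprung out, 0.008 = pressed flush with the fence. Its spring pushes with 0.6 N at first, 1 N fully in, less than the friction under a standing block.
- pin2 (a joint): Sensing pin of bay 2: a brass pin, 9 mm diameter, sticking 8 mm out of the fence face, its axis 16.5 mm above the table. Value in m: 0 = sprung out, 0.008 = pressed flush with the fence. Its spring pushes with 0.6 N at first, 1 N fully in, less than the friction under a standing block.
- pin3 (a joint): Sensing pin of bay 3: a brass pin, 9 mm diameter, sticking 8 mm out of the fence face, its axis 16.5 mm above the table. Value in m: 0 = sprung out, 0.008 = pressed flush with the fence. Its spring pushes with 0.6 N at first, 1 N fully in, less than the friction under a standing block.
- scan_arm (a joint): Upright hinge of the scan arm, rad: 0 = folded stop, arm along the fixture's +y behind the fence; grows clockwise (from above) towards the fixture's +x; 1.57 = end stop, arm along +x over the middle bay. Stays where left (friction 0.2 N at the knob). A spring detent resists with 1 to 2 N at the knob from 1.2 to 1.38 rad, then snaps the arm to 1.57 and holds it.
- scan_knob (a point): Black upright round knob at the arm's tip, 24 mm diameter, 97 to 132 mm above the table; this point on its axis 115 mm above the table, 148 mm from the hinge axis. The arm is a grey bar 22 mm wide, 85 to 97 mm above the table, ending 12 mm beyond the knob's axis; a white probe dummy, 34 mm diameter, stands on it 88 mm from the hinge, up to 147 mm high.
- block1_mid (a point): Centre of amber test block 1: a bar 80 mm long (along its y) and 52 x 52 mm in section, amber with white ends, 0.36 to 0.52 kg. It lies on one of its long faces, any of them up; all blocks are alike and may go to any bay, one of the long faces against the fence. Sometimes absent.
- block2_mid (a point): Centre of amber test block 2: a bar 80 mm long (along its y) and 52 x 52 mm in section, amber with white ends, 0.36 to 0.52 kg. It lies on one of its long faces, any of them up; all blocks are alike and may go to any bay, one of the long faces against the fence. Sometimes absent.
- block3_mid (a point): Centre of amber test block 3: a bar 80 mm long (along its y) and 52 x 52 mm in section, amber with white ends, 0.36 to 0.52 kg. It lies on one of its long faces, any of them up; all blocks are alike and may go to any bay, one of the long faces against the fence. Sometimes absent.
- clamp1: Dark steel rod clamp 1: a block 64 (its x) x 32 (y) x 30 (z) mm with black cross holes, 0.15 kg, lying loose on the fixture plate at the start. Origin in the middle of its underside. Sometimes absent.
- clamp2: Dark steel rod clamp 2: a block 64 (its x) x 32 (y) x 30 (z) mm with black cross holes, 0.15 kg, lying loose on the fixture plate at the start. Origin in the middle of its underside. Sometimes absent.
- clamp3: Dark steel rod clamp 3: a block 64 (its x) x 32 (y) x 30 (z) mm with black cross holes, 0.15 kg, lying loose on the fixture plate at the start. Origin in the middle of its underside. Sometimes absent.
- tray: Fixed black open parts tray, 230 (its x) x 120 (y) x 35 mm high, walls 4 mm, floor 4 mm. Origin in the middle of its underside.
- round_phantom: Bystander: white round phantom, 68 mm diameter, 75 mm tall; not a test block. Origin at its foot.
- gel_bottle: Bystander: green bottle, 52 mm diameter, 160 mm tall. Origin at its foot.
- gel_bottle2: Bystander: white bottle, 56 mm diameter, 150 mm tall. Origin at its foot.
- motor: Bystander: square black and metal motor, 57 x 57 mm, about 70 mm tall. Origin at its foot.
- cup: Bystander: white cup, 70 mm diameter, 80 mm tall. Origin at its foot.
- reel: Bystander: grey disc, 60 mm diameter, 30 mm tall. Origin at its foot.
Things that resemble listed ones, but are neither listed nor needed, are in the scene too. Leave any blue or red look-alike of the part that bears block1_mid alone.

How it is judged:
By the outcome, as a careful person would: the job done as asked, in the order asked, and still so for the second after the job is handed in, with the robot touching nothing.
Of block1, block2, block3 only 2 to 3 are there at a start; the rules pass over those that are not, and their reading is None.
Of clamp1, clamp2, clamp3 only 2 to 3 are there at a start; the rules pass over those that are not, and their reading is None.
At some moment in a run one of block1, block2, block3 may be knocked a few centimetres aside while the robot is not near it.
Once in a run the grip may slacken for a moment while it holds something.
It also fails if it takes over 210 s, if anything falls off the work surface, if the arm or the gripper's body presses on something with over 40 N, if the wrist force passes 120 N, or if a joint passes its speed limit or range.

## Working session

There is one attempt and no reset: what is moved stays moved. The work goes in short steps, Python scripts to look and compute and a tool call to move; the robot and the scene stay as the last step left them, time stands still between calls to the robot, and variables do not carry over. Pictures are saved under pics/ and viewed, and the job is handed in when it is done.

Besides the shell and the picture viewer there is one more tool, called after "Call:" as name(argument=value, ...) on one line, values as JSON. drive_tool: Moves the arm, as the interface text tells. Its arguments: {"type":"object","properties":{"plan":{"type":"array","items":{"type":"array"}},"gripper":{"type":"number"}},"required":["plan"]}

```bash
mkdir -p pics; ls; cat > h.py <<'E'
import numpy as np, cv2
from plant import *
from scipy.spatial.transform import Rotation as R
def snap(n,f):
    c=read_camera(n); cv2.imwrite('pics/'+f,c['img'][:,:,::-1]); np.savez('pics/'+f[:-4]+'.npz',**c); return c
def load(f): return dict(np.load('pics/'+f+'.npz'))
def ray(c,u,v,fish=False):
    K=c['mtx'];T=c['world_to_cam']
    x=(u-K[0,2])/K[0,0];y=(v-K[1,2])/K[1,1]
    if fish:
        r=np.hypot(x,y); d=np.array([np.sin(r)*x/max(r,1e-9),np.sin(r)*y/max(r,1e-9),np.cos(r)])
    else: d=np.array([x,y,1.])
    Rm=T[:3,:3]; return -Rm.T@T[:3,3], Rm.T@d
def pt(c,u,v,z,fish=False):
    o,d=ray(c,u,v,fish); return o+d*(z-o[2])/d[2]
def proj(c,p,fish=False):
    K=c['mtx'];T=c['world_to_cam'];q=T[:3,:3]@np.asarray(p,float)+T[:3,3]
    if fish:
        rr=np.hypot(q[0],q[1]);th=np.arctan2(rr,q[2]);x,y=q[0]/rr*th,q[1]/rr*th
    else: x,y=q[:2]/q[2]
    return np.array([x*K[0,0]+K[0,2],y*K[1,1]+K[1,2]])
E
python3 - <<'E'
from h import *
for n in ['scene','side','wrist']:
    c=snap(n,n+'0.png'); T=c['world_to_cam'];print(n,c['mtx'].round(1).tolist(),(-T[:3,:3].T@T[:3,3]).round(),T[2,:3].round(2))
print(get_state(),tcp_to_grasp)
E
```

```text
pics
scene [[458.1, 0.0, 258.3], [0.0, 458.1, 189.9], [0.0, 0.0, 1.0]] [1015.  756. 1129.] [-0.38 -0.54 -0.76]
side [[383.4, 0.0, 253.3], [0.0, 383.4, 191.7], [0.0, 0.0, 1.0]] [139. 838. 821.] [ 0.32 -0.71 -0.62]
wrist [[297.3, 0.0, 253.5], [0.0, 297.3, 189.2], [0.0, 0.0, 1.0]] [ 294. -501.  373.] [-0.29 -0.12 -0.95]
{'clock': 0.15, 'joint_positions': array([-1.19905008e+00,  3.20169735e-01,  1.56536122e+00,  2.65380087e-05,
        1.25741562e+00, -1.99892843e-02]), 'qd': array([ 0.00117731, -0.00267674, -0.00533871, -0.000196  ,  0.00126283,
       -0.00032744]), 'joint_torque': array([-1.02838945e-03, -4.15845072e+01, -2.34346265e+01, -2.21341752e-04,
        5.94229699e-03,  1.32212713e-05]), 'tcp_pos': array([ 219.41966413, -531.11573412,  230.67581913]), 'eef_rot': array([-2.61062865e+00,  1.74620163e+00,  1.72061873e-03]), 'contact_force': array([ 0.16637974,  1.32270084, -0.37371726]), 'ft_torque': array([-0.01355828,  0.04651632,  0.02122771]), 'width': 85.38320137422575} 18.700000000000003
```

View pics/scene0.png

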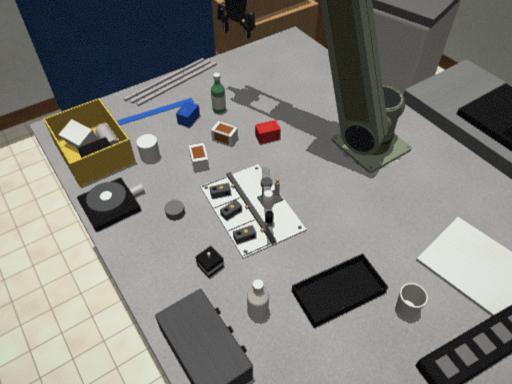

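View pics/side0.png

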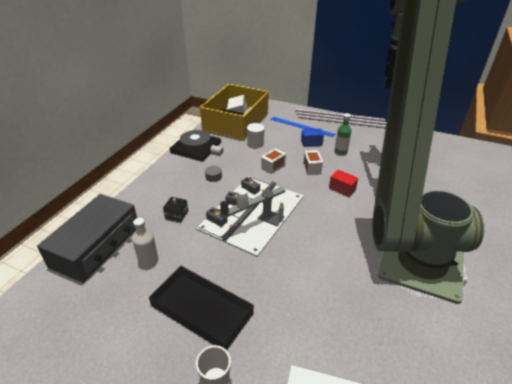

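View pics/wrist0.png

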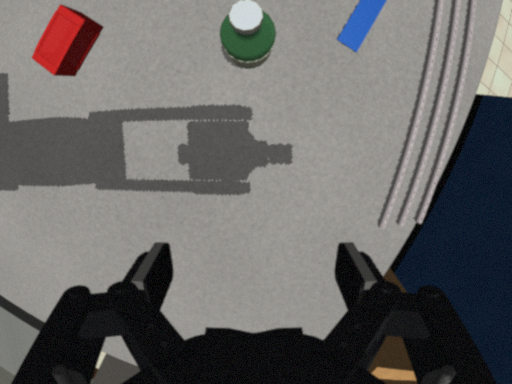

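```bash
python3 - <<'E'
import cv2,numpy as np
a=cv2.imread('pics/scene0.png')[110:260,130:330];cv2.imwrite('pics/a.png',cv2.resize(a,None,fx=4,fy=4,interpolation=2))
a=cv2.imread('pics/side0.png')[120:260,180:380];cv2.imwrite('pics/b.png',cv2.resize(a,None,fx=4,fy=4,interpolation=2))
E
```

```text
(no output)
```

View pics/a.png

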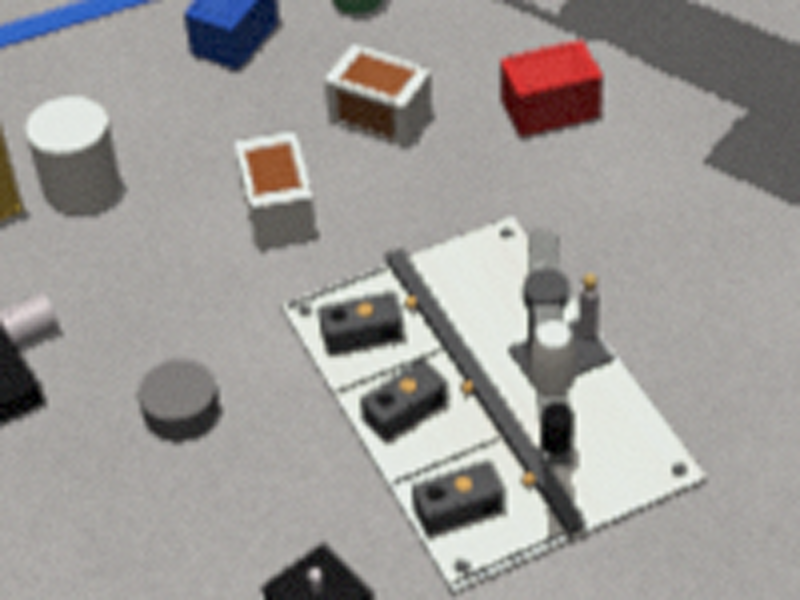

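View pics/b.png

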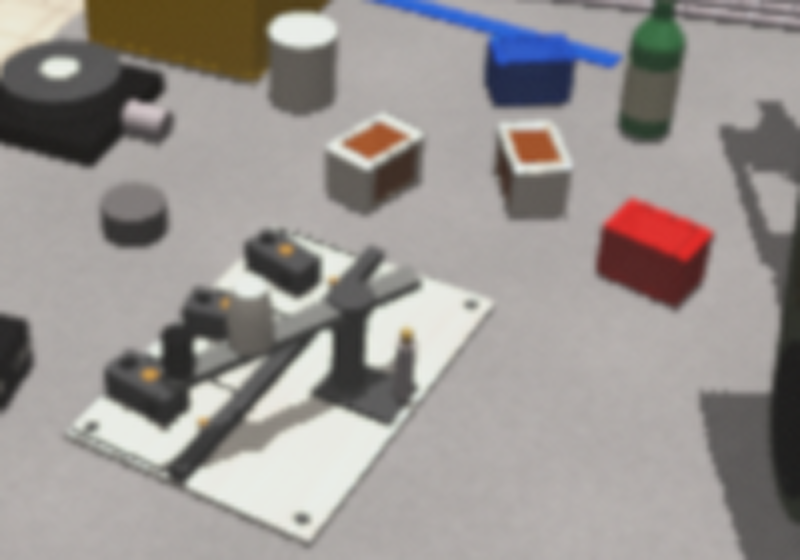

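```bash
cat >> h.py <<'E'
def pts(c,cont,z): return np.array([pt(c,u,v,z)[:2] for u,v in cont.reshape(-1,2)])
def blobs(m,amin=30):
    cs,_=cv2.findContours(m.astype(np.uint8),cv2.RETR_EXTERNAL,cv2.CHAIN_APPROX_NONE); return [k for k in cs if cv2.contourArea(k)>amin]
def rect(p):
    (cx,cy),(w,h),a=cv2.minAreaRect(p.astype(np.float32)); 
    return np.round([cx,cy,w,h,a],1)
E
python3 - <<'E'
from h import *
for n in ['scene','side']:
    c=load(n+'0');im=c['img'];hsv=cv2.cvtColor(im,cv2.COLOR_RGB2HSV)
    g=cv2.cvtColor(im,cv2.COLOR_RGB2GRAY)
    print(n)
    m=(g>205)
    for k in blobs(m,60):
        u,v=k.reshape(-1,2).mean(0); print(' white',u.round(),v.round(),cv2.contourArea(k))
    # amber windows
    H,S,V=hsv[...,0],hsv[...,1],hsv[...,2]
    m=(H>4)&(H<16)&(S>140)&(V>90)
    for k in blobs(m,25):
        print(' amber',k.reshape(-1,2).mean(0).round(),cv2.contourArea(k),rect(pts(c,k,52)))
    m=(H>16)&(H<24)&(S>100)&(V>150)
    for k in blobs(m,2): print(' brass',k.reshape(-1,2).mean(0).round(1),pt(c,*k.reshape(-1,2).mean(0),38).round(0), pt(c,*k.reshape(-1,2).mean(0),16.5).round(0))
# plate corners manual
c=load('scene0')
for u,v in [(514,218),(706,477),(455,593),(285,305)]: print(pt(c,130+u/4,110+v/4,8).round(1))
c=load('side0')
for u,v in [(495,300),(310,545),(66,433),(290,230)]: print(pt(c,180+u/4,120+v/4,8).round(1))
E
```

```text
scene
 white 109.0 379.0 183.0
 white 71.0 373.0 200.0
 white 139.0 370.0 830.0
 white 94.0 363.0 878.5
 white 51.0 355.0 834.5
 white 12.0 346.0 590.0
 white 125.0 345.0 831.5
 white 82.0 338.0 560.5
 white 41.0 328.0 666.0
 white 112.0 320.0 748.0
 white 71.0 313.0 696.5
 white 32.0 300.0 223.0
 white 3.0 293.0 81.5
 white 61.0 290.0 599.5
 white 22.0 283.0 563.5
 white 51.0 269.0 556.0
 white 14.0 262.0 532.5
 white 41.0 250.0 406.5
 white 9.0 243.0 345.5
 white 251.0 237.0 304.5
 white 34.0 231.0 448.0
 white 474.0 266.0 5011.5
 white 5.0 223.0 121.0
 white 26.0 213.0 379.5
 white 285.0 222.0 760.0
 white 233.0 215.0 306.0
 white 2.0 205.0 61.5
 white 18.0 197.0 363.5
 white 220.0 192.0 209.0
 white 11.0 182.0 217.5
 white 253.0 190.0 710.5
 white 69.0 237.0 3824.0
 white 8.0 166.0 209.5
 white 4.0 152.0 75.5
 white 198.0 152.0 215.5
 white 25.0 152.0 481.0
 white 146.0 140.0 180.5
 white 75.0 132.0 377.0
 amber [197. 152.] 80.5 [ 550.6 -265.2   46.9   32.6   70.5]
 amber [224. 128.] 64.5 [ 415.3 -317.1   29.4   49.4   29.8]
 brass [245.5 230.5] [592.  87.  38.] [584.  74.  16.]

[... 302 characters left out ...]
0 200.0 3632.0
 white 235.0 102.0 100.5
 amber [313. 156.] 46.0 [ 417.5 -318.    31.2   41.3   28.2]
 amber [273. 155.] 37.5 [ 552.6 -266.7   42.    26.6   65.2]
 brass [217. 213.] [596.  85.  38.] [608.  65.  16.]
 brass [251.2 181.8] [ 566. -101.   38.] [ 577. -127.   16.]
 brass [482.6 126.8] [-154. -840.   38.] [-162. -886.   16.]
 brass [480.4 105.5] [ -149. -1053.    38.] [ -157. -1105.    16.]
 brass [479.6  99.5] [ -146. -1121.    38.] [ -154. -1175.    16.]
 brass [254.8 103.7] [ 795. -647.   38.] [ 813. -688.   16.]
[ 391.5 -136.4    8. ]
[426.2 169.1   8. ]
[639.  147.8   8. ]
[ 601.8 -160.4    8. ]
[ 391. -143.    8.]
[423.6 169.8   8. ]
[637.2 142.8   8. ]
[ 588.3 -162.2    8. ]
```

```bash
python3 - <<'E'
from h import *
c=load('scene0')
print('knob', pt(c,130+557/4,110+410/4,132).round(), 'probe',pt(c,130+554/4,110+332/4,147).round(),'hinge',pt(c,130+547/4,110+283/4,100).round())
s=load('side0')
print('knob', pt(s,180+179/4,120+332/4,132).round(), 'probe',pt(s,180+251/4,120+300/4,147).round(),'hinge',pt(s,180+350/4,120+290/4,100).round())
print('tray')
for n,cc in (('scene',c),('side',s)):
    g=cv2.cvtColor(cc['img'],cv2.COLOR_RGB2GRAY)
    for k in blobs(g<45,500):
        r=rect(pts(cc,k,35)); print(n,k.reshape(-1,2).mean(0).round(),r)
E
```

```text
knob [541. 131. 132.] probe [509.  82. 147.] hinge [461.   7. 100.]
knob [541. 130. 132.] probe [503.  94. 147.] hinge [465.   1. 100.]
tray
scene [475. 347.] [320.4 699.8  90.3 323.5  83.3]
scene [338. 290.] [489.6 385.3 127.2 236.2  81.9]
scene [110. 205.] [ 881.  -238.7  159.7  146.4   89.9]
scene [359. 138.] [ 41.6 -22.1 141.  101.2  59. ]
scene [493. 115.] [-455.   125.7  393.8  189.5   35.5]
scene [348.  59.] [-283.1 -465.6  922.9  137.3   51.2]
scene [235.  18.] [ -48.4 -961.8  354.4  175.7   58.8]
scene [93. 58.] [  472.5 -1095.6   985.5   929.2    71.1]
side [203. 307.] [478.  388.1 128.2 234.4  81.9]
side [422. 257.] [  6.5  15.5 133.1 146.9  69. ]
side [ 96. 246.] [829.3 333.9 274.6 183.6  63.3]
side [ 98. 172.] [1067.9  -60.5 1065.    73.5   89.7]
side [466.  60.] [  -45.4 -2109.4  2729.5   390.7    82.9]
side [370.  86.] [  630.1 -1613.1   831.7  2946.1     3.7]
```

```bash
cat >> h.py <<'E'
def tgt(*ts):
    """targets (x,y,z,yaw of tool x) -> shift cm, roll; last joint check"""
    s=get_state();Rm=R.from_rotvec(s['eef_rot']).as_matrix();p=s['tcp_pos']
    yaw=np.arctan2(Rm[1,0],Rm[0,0])
    print('t',round(s['clock'],2),'tcp',p.round(1),'yaw',yaw.round(3),'tilt',Rm[2,2].round(4),'F',s['contact_force'].round(1),'w',s['width'].round(1),'j6',s['joint_positions'][5].round(2))
    for t in ts:
        d=Rm.T@(np.array(t[:3])-p)/10
        dy=-(t[3]-yaw); dy=(dy+np.pi/2)%np.pi-np.pi/2 if len(t)<5 else (dy+np.pi)%(2*np.pi)-np.pi
        print('  ->',t,d.round(2).tolist(),round(dy,3))
O=np.array([546.,-1.]);PSI=np.arctan2(-.108,.994)
def F(x,y): return O+np.array([np.cos(PSI)*x-np.sin(PSI)*y,np.sin(PSI)*x+np.cos(PSI)*y])
E
python3 -c "
from h import *
tgt((480,0,330,-.56))"
```

```text
Traceback (most recent call last):
  File "h.py", line 32, in tgt
    print('t',round(s['clock'],2),'tcp',p.round(1),'yaw',yaw.round(3),'tilt',Rm[2,2].round(4),'F',s['contact_force'].round(1),'w',s['width'].round(1),'j6',s['joint_positions'][5].round(2))
                                                                                                                                  ^^^^^^^^^^^^^^^^
AttributeError: 'float' object has no attribute 'round'
```

```bash
sed -i "s/s\['width'\].round(1)/round(s['width'],1)/" h.py
python3 -c "
from h import *
tgt((480,0,330,-.56))"
```

```text
t 0.15 tcp [ 219.4 -531.1  230.7] yaw -1.179 tilt -1.0 F [ 0.2  1.3 -0.4] w 85.4 j6 -0.02
  -> (480, 0, 330, -0.56) [-39.15, -44.36, -9.88] -0.619
```

Call:
drive_tool(plan=[[[-2, -2.2, -3], -0.06], [[-6, -6.6, -6], -0.12], [[-10, -11, -9.9], -0.2], [[-14.5, -16, -9.9], -0.28], [[-19, -21, -9.9], -0.36], [[-23.5, -26, -9.9], -0.44], [[-28, -31, -9.9], -0.52], [[-32.5, -36, -9.9], -0.58], [[-36, -41, -9.9], -0.62], [[-39.1, -44.4, -9.9], -0.62]])

```text
clock: 1.4
tcp_pos: [473.6, -13.1, 330.1]
eef_rot: [-3.019, 0.866, 0.001]
contact_force: [1.7, -1.1, 0.2]
width: 85.3
```

```bash
python3 -c "
from h import *
snap('wrist','wrist1.png');tgt((480,0,330,-.56))"
```

```text
t 1.45 tcp [476.5  -6.4 329.6] yaw -0.553 tilt -1.0 F [ 3.6  3.7 -0. ] w 85.4 j6 0.51
  -> (480, 0, 330, -0.56) [-0.04, -0.73, -0.03] 0.007
```

View pics/wrist1.png

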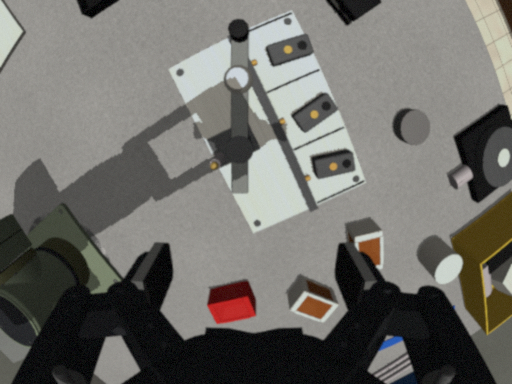

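```bash
python3 - <<'E'
from h import *
c=snap('wrist','wrist2.png');im=c['img']
cv2.imwrite('pics/w2z.png',cv2.resize(im[0:270,150:410,::-1],None,fx=3,fy=2.2 if 0 else 2.2,interpolation=2) if 0 else cv2.resize(im[0:270,150:410,::-1],None,fx=2.2,fy=2.2,interpolation=2))
hsv=cv2.cvtColor(im,cv2.COLOR_RGB2HSV);H,S,V=[hsv[...,i] for i in range(3)]
for k in blobs((H>14)&(H<26)&(S>100)&(V>120),4):
    u=k.reshape(-1,2).mean(0); print('brass',u.round(1),pt(c,*u,16.5,True).round(1),pt(c,*u,38,True).round(1))
for k in blobs((H>4)&(H<14)&(S>140)&(V>90),25):
    P=np.array([pt(c,u,v,52,True)[:2] for u,v in k.reshape(-1,2)]); print('amber',k.reshape(-1,2).mean(0).round(),rect(P))
E
```

```text
brass [489.5 296.9] [ 810.5 -632.8   16.5] [ 796.7 -600.2   38. ]
brass [307.7 183.7] [ 521.7 -100.3   16.5] [521.6 -92.7  38. ]
brass [333.6 172.5] [ 567.5 -106.    16.5] [565.3 -98.2  38. ]
brass [315.  120.5] [581.4 -17.1  16.5] [578.5 -13.5  38. ]
brass [255.2  68.3] [544.   98.4  16.5] [542.9  96.6  38. ]
brass [289.1  55.5] [598.4  89.3  16.5] [594.6  88.   38. ]
amber [314. 312.] [ 417.4 -316.3   34.7   52.3   31.1]
amber [372. 254.] [ 552.1 -264.2   50.5   35.2   69.5]
```

View pics/w2z.png

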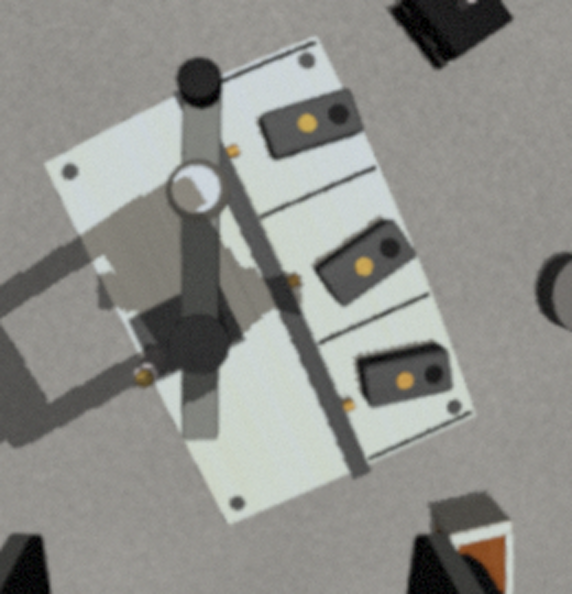

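```bash
python3 - <<'E'
from h import *
c=load('wrist2')
def q(u,v,z): return pt(c,150+u/2.2,v/2.2,z,True)[:2]
co=[((75,155),q(318,38,8)),((-140,155),q(45,162,8)),((-140,-155),q(230,523,8)),((75,-155),q(474,415,8)),
 ((-24,95),q(231,150,16.5))][:4]
co=[(a,b) for a,b in co]
A=np.array([a for a,b in co],float);B=np.array([b for a,b in co]);print(B.round(1))
a0,b0=A.mean(0),B.mean(0);H=(A-a0).T@(B-b0);th=np.arctan2(H[0,1]-H[1,0],H[0,0]+H[1,1])
Rm=np.array([[np.cos(th),-np.sin(th)],[np.sin(th),np.cos(th)]]);o=b0-Rm@a0;print('th',th,'o',o,((B-(A@Rm.T+o))).round(1).tolist())
inv=lambda p:(Rm.T@(np.array(p)-o)).round(1)
for p,z in [((233,150),16.5),((294,281),16.5),((347,405),16.5),((260,217),8),((319,342),8),((375,168),8),((429,294),8),((199,80),132),((196,188),147),((200,343),100),((145,377),66)]:
    print(p,z,q(*p,z).round(1),inv(q(*p,z)))
E
```

```text
[[ 640.5  139.2]
 [ 429.4  165.7]
 [ 395.7 -141.2]
 [ 605.2 -164.4]]
th -0.11427313042257979 o [549.96611152  -3.88669448] [[-1.7, -2.4], [0.9, -0.4], [2.5, 0.7], [-1.6, 2.0]]
(233, 150) 16.5 [545.  98.] [-16.5 100.6]
(294, 281) 16.5 [533.5  -2.2] [-16.6  -0.2]
(347, 405) 16.5 [ 521.4 -100.8] [-17.3 -99.5]
(260, 217) 8 [536.7  48.2] [-19.2  50.2]
(319, 342) 8 [526.9 -51.1] [-17.5 -49.5]
(375, 168) 8 [625.8  37.6] [70.6 49.9]
(429, 294) 8 [615.7 -61.7] [ 71.9 -50. ]
(199, 80) 132 [543.4 129.4] [-21.7 131.7]
(196, 188) 147 [512.3  80.5] [-47.   79.6]
(200, 343) 100 [465.9   6.5] [-84.7   0.8]
(145, 377) 66 [419.    1.5] [-130.7   -9.6]
```

```bash
sed -i 's/^O=.*/O=np.array([550.,-4.]);PSI=-.114/' h.py
python3 -c "
from h import *
tgt((543.4,129.4,180,-.564),(543.4,129.4,107,-.564))"
```

```text
t 1.5 tcp [474.7 -10.1 329.4] yaw -0.552 tilt -1.0 F [-1.  -0.  -0.7] w 85.7 j6 0.5
  -> (543.4, 129.4, 180, -0.564) [-1.42, -15.44, 14.99] 0.012
  -> (543.4, 129.4, 107, -0.564) [-1.4, -15.42, 22.29] 0.012
```

Call:
drive_tool(plan=[[[-0.3, -4, 3], 0], [[-0.6, -8, 6], 0], [[-1, -12, 9], 0], [[-1.4, -15.4, 12], 0], [[-1.4, -15.4, 15], 0.01], [[-1.4, -15.4, 17], 0.01], [[-1.4, -15.4, 19], 0.01], [[-1.4, -15.4, 20], 0.01], [[-1.4, -15.4, 20], 0.01], [[-1.4, -15.4, 20], 0.01]], gripper=0.25)

```text
clock: 2.75
tcp_pos: [543.9, 128.9, 130.7]
eef_rot: [-3.015, 0.87, 0.001]
contact_force: [-0.5, 0.8, 0.3]
width: 53.6
```

```bash
python3 -c "
from h import *
snap('wrist','wrist3.png');snap('scene','scene3.png');tgt((543.4,129.4,107,-.564))"
```

```text
t 2.85 tcp [543.9 129.1 130.8] yaw -0.562 tilt -1.0 F [-0.1 -0.2  0.3] w 53.0 j6 0.77
  -> (543.4, 129.4, 107, -0.564) [-0.05, 0.01, 2.38] 0.002
```

View pics/wrist3.png

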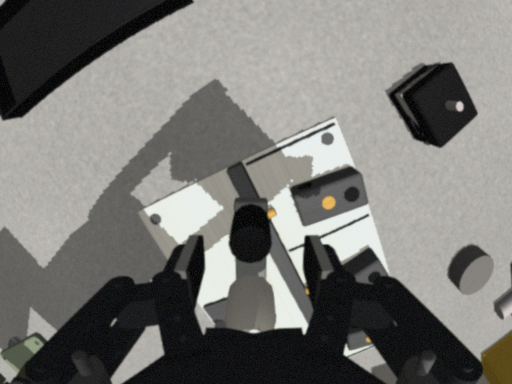

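```bash
cat >> h.py <<'E'
HG=F(-85,0)
def K(th,z,rad=148):
    a=PSI-th; return (*(HG+rad*np.array([-np.sin(a),np.cos(a)])),z,a)
E
python3 -c "
from h import *
print(HG)
tgt(*[K(t,107) for t in [.446,.36,.28,.2,.12,.04,-.04,-.1,-.12]])"
```

```text
[465.55173209   5.66902509]
t 2.85 tcp [543.9 129.1 130.8] yaw -0.562 tilt -1.0 F [-0.1 -0.2  0.3] w 53.0 j6 0.77
  -> (np.float64(544.1672893779694), np.float64(131.06278152411954), 107, -0.56) [-0.08, -0.17, 2.38] -0.002
  -> (np.float64(533.1061731242575), np.float64(137.3519681656084), 107, -0.474) [-1.35, -0.12, 2.38] -0.088
  -> (np.float64(522.3667120847368), np.float64(142.32939992058692), 107, -0.394) [-2.52, 0.03, 2.38] -0.168
  -> (np.float64(511.2638290603206), np.float64(146.4326716445872), 107, -0.314) [-3.68, 0.28, 2.38] -0.248
  -> (np.float64(499.8685446126083), np.float64(149.63553640142223), 107, -0.23399999999999999) [-4.82, 0.61, 2.38] -0.328
  -> (np.float64(488.2537496744578), np.float64(151.91750678676132), 107, -0.154) [-5.92, 1.04, 2.38] -0.408
  -> (np.float64(476.49373929676335), np.float64(153.26398597760237), 107, -0.07400000000000001) [-6.99, 1.55, 2.38] -0.488
  -> (np.float64(467.6236644010086), np.float64(153.65452133103108), 107, -0.013999999999999999) [-7.76, 1.99, 2.38] -0.548
  -> (np.float64(464.663737413669), np.float64(153.66636110212596), 107, 0.0059999999999999915) [-8.01, 2.15, 2.38] -0.568
```

Call:
drive_tool(plan=[[[-0.1, 0, 1.2], 0], [[-0.1, 0, 2.4], 0], [[-1.3, -0.1, 2.4], -0.09], [[-2.5, 0, 2.4], -0.17], [[-3.7, 0.3, 2.4], -0.25], [[-4.8, 0.6, 2.4], -0.33], [[-5.9, 1, 2.4], -0.41], [[-7, 1.5, 2.4], -0.49], [[-7.8, 2, 2.4], -0.55], [[-7.8, 2, 2.4], -0.55]])

```text
clock: 4.1
tcp_pos: [466.6, 153.8, 106.3]
eef_rot: [-3.138, 0.019, -0.0]
contact_force: [-0.6, -1.0, -0.1]
width: 53.4
```

```bash
python3 -c "
from h import *
snap('wrist','wrist4.png');snap('scene','scene4.png');tgt(K(-.12,107),K(-.15,107))"
```

```text
t 4.2 tcp [467.3 153.8 106.4] yaw -0.013 tilt -1.0 F [-0.3 -1.   0.5] w 53.4 j6 0.3
  -> (np.float64(464.663737413669), np.float64(153.66636110212596), 107, 0.0059999999999999915) [-0.26, 0.01, -0.06] -0.019
  -> (np.float64(460.22488285910595), np.float64(153.57313145131852), 107, 0.03599999999999999) [-0.71, 0.03, -0.06] -0.049
```

View pics/wrist4.png

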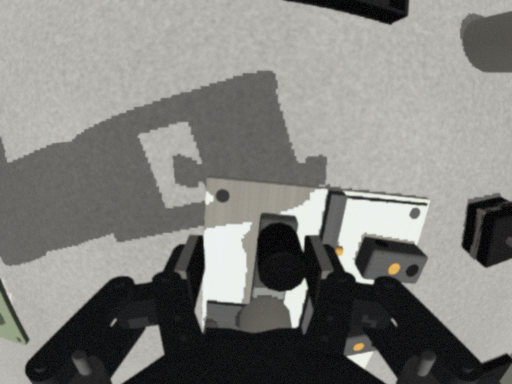

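Call:
drive_tool(plan=[[[-0.2, 0, 0], -0.02], [[-0.3, 0, 0], -0.02], [[-0.4, 0, 0], -0.03], [[-0.5, 0, 0], -0.04], [[-0.6, 0, 0], -0.04], [[-0.7, 0, 0], -0.05], [[-0.7, 0, 0], -0.05], [[-0.7, 0, 0], -0.05], [[-0.7, 0, 0], -0.05], [[-0.7, 0, 0], -0.05]])

```text
clock: 5.45
tcp_pos: [465.1, 153.2, 106.5]
eef_rot: [-3.138, -0.06, -0.016]
contact_force: [13.2, -4.4, -10.3]
width: 53.8
```

```bash
python3 -c "
from h import *
snap('wrist','wrist5.png');snap('scene','scene5.png');tgt(K(-.12,107),K(-.15,107))"
```

```text
t 5.55 tcp [465.1 153.2 106.5] yaw 0.038 tilt -0.9999 F [14.3 -4.6 -9. ] w 53.3 j6 0.26
  -> (np.float64(464.663737413669), np.float64(153.66636110212596), 107, 0.0059999999999999915) [-0.04, -0.05, -0.05] 0.032
  -> (np.float64(460.22488285910595), np.float64(153.57313145131852), 107, 0.03599999999999999) [-0.48, -0.06, -0.06] 0.002
```

View pics/wrist5.png

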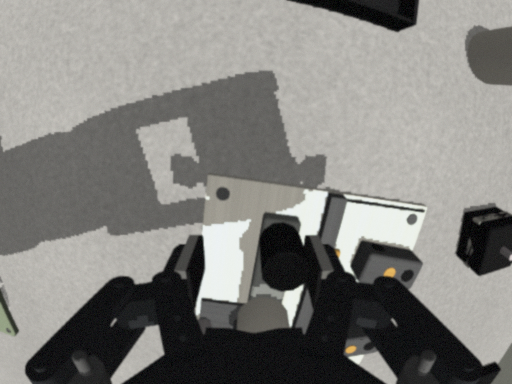

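Call:
drive_tool(plan=[[[0.5, 0, 0], 0], [[1.0, 0, 0], 0], [[1.5, 0, 0], 0], [[1.5, 0, -1.5], 0], [[1.5, 0, -4], 0], [[1.5, 0, -8], 0], [[3, 3, -11], 0], [[5, 7, -14], 0], [[7, 12, -16], 0], [[7, 12, -16], 0]], gripper=1)

```text
clock: 6.8
tcp_pos: [539.6, 32.9, 269.7]
eef_rot: [-3.139, -0.053, -0.024]
contact_force: [-0.4, 0.9, -0.6]
width: 85.3
```

```bash
python3 -c "
from h import *
c=snap('wrist','wrist6.png');snap('scene','scene6.png');tgt()
print(c['world_to_cam'])"
```

```text
t 6.9 tcp [537.5  35.4 267.4] yaw 0.037 tilt -0.9999 F [ 0.3  0.  -0.7] w 85.5 j6 0.0
[[ 9.99267739e-01  3.51215064e-02  1.51810632e-02 -5.45757088e+02]
 [ 2.87523694e-02 -9.51052049e-01  3.07690268e-01 -3.55602614e+01]
 [ 2.52445270e-02 -3.07028467e-01 -9.51365458e-01  4.13049455e+02]
 [ 0.00000000e+00  0.00000000e+00  0.00000000e+00  1.00000000e+00]]
```

View pics/wrist6.png

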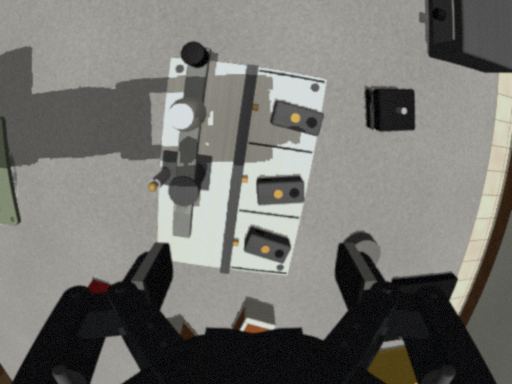

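View pics/scene6.png

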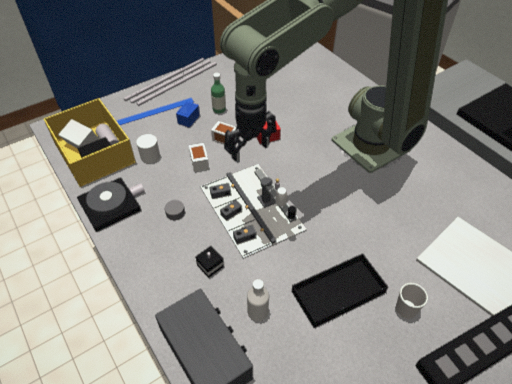

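```bash
python3 - <<'E'
from h import *
c=load('wrist6');im=c['img'];g=cv2.cvtColor(im,cv2.COLOR_RGB2GRAY)
cv2.imwrite('pics/w6z.png',cv2.resize(im[40:290,150:340,::-1],None,fx=2.4*1,fy=2.4,interpolation=2))
cv2.imwrite('pics/w6z.png',cv2.resize(im[90:275,225:335,::-1],None,fx=3.2,fy=3.2,interpolation=2))
hsv=cv2.cvtColor(im,cv2.COLOR_RGB2HSV);H,S,V=[hsv[...,i] for i in range(3)]
for k in blobs((H>12)&(H<28)&(S>90)&(V>120),4):
    u=k.reshape(-1,2).mean(0)
    if u[1]<260: print('brass',u.round(1),'pin',pt(c,*u,16.5,True)[:2].round(1),'cl',pt(c,*u,38,True)[:2].round(1))
# arm angle
h=pt(c,183,190,100,True)[:2];k=pt(c,194,53,132,True)[:2];p=pt(c,182,115,147,True)[:2];print(h,k,p,np.linalg.norm(k-h),np.arctan2(*(k-h)), 'fold dir',np.arctan2(.114,1))
E
```

```text
brass [264.8 248.9] pin [ 567.  -110.4] cl [565.3 -98.3]
brass [235.2 242.7] pin [ 521.9 -100.9] cl [522.7 -89.3]
brass [277.8 193.6] pin [581.  -21.1] cl [578.5 -13.9]
brass [151.8 187.1] pin [399.6 -16.9] cl [407.   -9.9]
brass [244.1 179.1] pin [533.   -1.3] cl [533.2   4.9]
brass [295.  117.5] pin [598.3  86.4] cl [594.9  87.8]
[465.26663659   8.02922031] [483.51433391 152.88124075] [476.38705034  94.5755378 ] 145.99687079614927 0.1253146347420089 fold dir 0.11350996743999515
```

View pics/w6z.png

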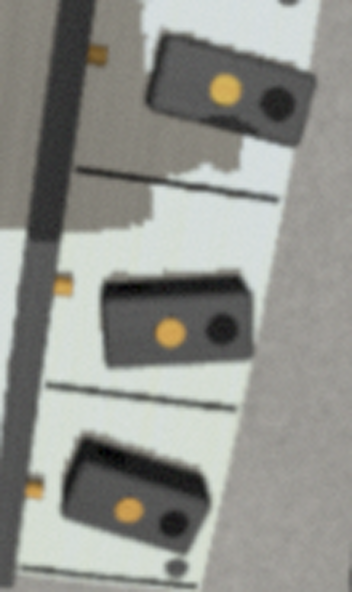

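```bash
python3 - <<'E'
from h import *
c=load('wrist6')
for n,q in dict(a=[(165,38),(315,75),(298,146),(152,105)],b=[(103,302),(250,292),(254,356),(108,366)],c=[(82,465),(208,505),(187,552),(63,512)]).items():
    P=np.array([pt(c,225+u/3.2,90+v/3.2,38,True)[:2] for u,v in q])
    d=(P[1]-P[0]+P[2]-P[3])/2;w=(P[0]-P[3]+P[1]-P[2])/2
    print(n,P.mean(0).round(1),'len',np.linalg.norm(d).round(1),'w',np.linalg.norm(w).round(1),'yaw',np.arctan2(d[1],d[0]).round(3),np.arctan2(-w[0],w[1]).round(3))
E
```

```text
a [598.8  86.9] len 61.5 w 28.3 yaw -0.199 -0.157
b [582.8 -12.8] len 61.7 w 28.4 yaw 0.101 0.131
c [569.2 -98.7] len 60.9 w 25.8 yaw -0.33 -0.302
```

```bash
python3 - <<'E'
from h import *
tgt((598.8,86.9,110,-.18-np.pi/2,1),(598.8,86.9,14,-.18-np.pi/2,1))
E
```

```text
t 6.9 tcp [537.5  35.4 267.4] yaw 0.037 tilt -0.9999 F [ 0.3  0.  -0.7] w 85.5 j6 0.0
  -> (598.8, 86.9, 110, -1.7507963267948965, 1) [6.16, -4.87, 15.82] 1.788
  -> (598.8, 86.9, 14, -1.7507963267948965, 1) [6.06, -4.84, 25.42] 1.788
```

Call:
drive_tool(plan=[[[0.6, -0.5, 1], 0.18], [[1.2, -1, 3], 0.36], [[2, -1.5, 5], 0.54], [[3, -2, 7], 0.72], [[4, -3, 9], 0.9], [[5, -4, 11], 1.08], [[6.2, -4.9, 12.5], 1.26], [[6.2, -4.9, 14], 1.44], [[6.2, -4.9, 15], 1.62], [[6.2, -4.9, 15.8], 1.79]])

```text
clock: 8.15
tcp_pos: [597.7, 88.9, 109.3]
eef_rot: [-2.001, 2.411, -0.003]
contact_force: [0.5, 0.2, 0.3]
width: 85.3
```

```bash
python3 - <<'E'
from h import *
snap('wrist','wrist7.png')
tgt((598.8,86.9,110,-.18-np.pi/2,1),(598.8,86.9,14,-.18-np.pi/2,1))
E
```

```text
t 8.2 tcp [597.1  88.7 108.3] yaw -1.76 tilt -1.0 F [ 0.2  0.3 -0.9] w 85.3 j6 1.89
  -> (598.8, 86.9, 110, -1.7507963267948965, 1) [0.15, -0.2, -0.17] -0.009
  -> (598.8, 86.9, 14, -1.7507963267948965, 1) [0.19, -0.16, 9.43] -0.009
```

View pics/wrist7.png

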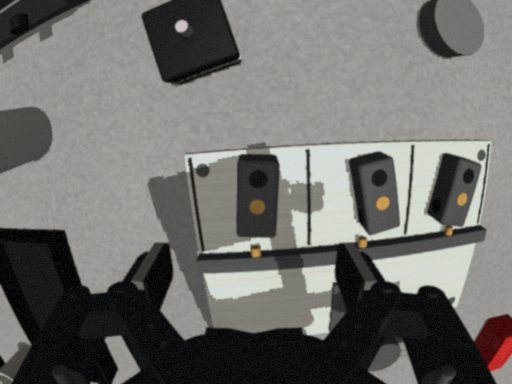

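Call:
drive_tool(plan=[[[0.2, -0.2, 2], -0.01], [[0.2, -0.2, 5], -0.01], [[0.2, -0.2, 7.5], -0.01], [[0.2, -0.2, 9], -0.01], [[0.2, -0.2, 9.4], -0.01], [[0.2, -0.2, 9.4], -0.01], [[0.2, -0.2, 9.4], -0.01], [[0.2, -0.2, 9.4], -0.01], [[0.2, -0.2, 9.4], -0.01], [[0.2, -0.2, 9.4], -0.01]])

```text
clock: 9.45
tcp_pos: [599.3, 86.7, 14.5]
eef_rot: [-2.009, 2.406, -0.002]
contact_force: [-0.5, 0.8, -0.6]
width: 85.3
```

Call:
drive_tool(plan=[[[0, 0, 0], 0], [[0, 0, 0], 0], [[0, 0, 0], 0], [[0, 0, 0], 0], [[0, 0, 0], 0], [[0, 0, 0], 0], [[0, 0, 0], 0], [[0, 0, -1], 0], [[0, 0, -4], 0], [[0, 0, -8], 0]], gripper=-1)

```text
clock: 10.7
tcp_pos: [597.4, 86.3, 94.2]
eef_rot: [-2.011, 2.408, 0.002]
contact_force: [1.1, -0.3, -1.3]
width: 30.9
```

```bash
python3 - <<'E'
from h import *
snap('wrist','wrist8.png');c=snap('scene','scene8.png');
tgt()
# tray corners
im=c['img'];cv2.imwrite('pics/tray.png',cv2.resize(im[245:335,280:400,::-1],None,fx=5,fy=5,interpolation=2))
E
```

```text
t 10.8 tcp [601.4  86.8  99. ] yaw -1.75 tilt -0.9999 F [ 1.5  0.3 -1.3] w 30.6 j6 1.87
```

View pics/wrist8.png

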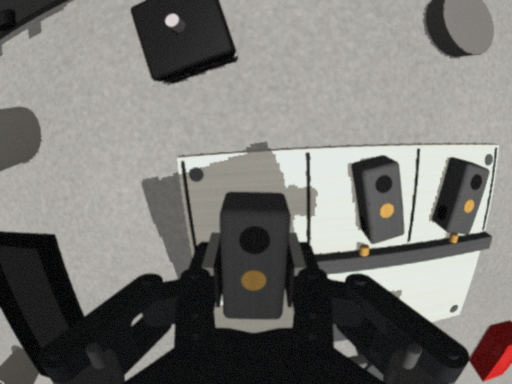

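View pics/tray.png

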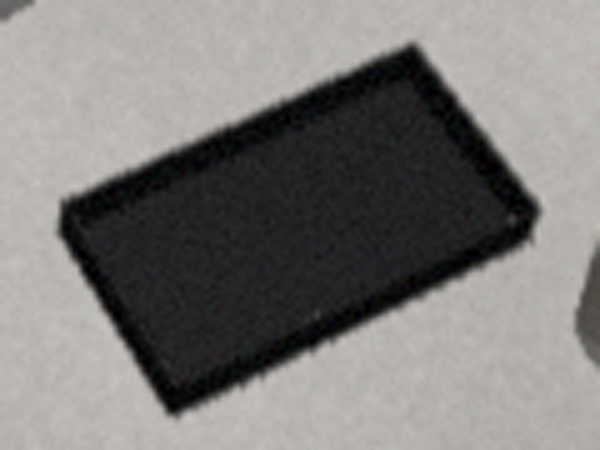

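```bash
python3 - <<'E'
from h import *
c=load('scene8')
P=np.array([pt(c,280+u/5,245+v/5,35)[:2] for u,v in [(63,205),(415,45),(540,208),(178,388)]]);print(P.round(1),(P[0]+P[2])/2,(P[1]+P[3])/2)
print([np.linalg.norm(P[i]-P[i-1]).round(1) for i in range(4)])
d=P[0]-P[1];a=np.arctan2(d[1],d[0]);print('yaw',a); C=(P[0]+P[2])/2
for o in (-72,0,72):
    x,y=C+o*np.array([np.cos(a),np.sin(a)]); tgt((x,y,120,a-np.pi/2,1),(x,y,14,a-np.pi/2,1))
E
```

```text
[[588.1 309. ]
 [362.4 341. ]
 [378.4 455. ]
 [603.2 424.4]] [483.26138935 382.00604454] [482.81218937 382.70840972]
[np.float64(116.4), np.float64(228.0), np.float64(115.1), np.float64(226.9)]
yaw -0.1406124490679173
t 10.8 tcp [601.4  86.8  99. ] yaw -1.75 tilt -0.9999 F [ 1.5  0.3 -1.3] w 30.6 j6 1.87
  -> (np.float64(411.97200433627654), np.float64(392.09681179968715), 120, np.float64(-1.7114087758628138), 1) [-26.68, 24.05, -2.23] -0.038
  -> (np.float64(411.97200433627654), np.float64(392.09681179968715), 14, np.float64(-1.7114087758628138), 1) [-26.6, 24.19, 8.36] -0.038
t 10.8 tcp [601.4  86.8  99. ] yaw -1.75 tilt -0.9999 F [ 1.5  0.3 -1.3] w 30.6 j6 1.87
  -> (np.float64(483.26138935307375), np.float64(382.0060445381333), 120, np.float64(-1.7114087758628138), 1) [-26.96, 16.86, -2.14] -0.038
  -> (np.float64(483.26138935307375), np.float64(382.0060445381333), 14, np.float64(-1.7114087758628138), 1) [-26.88, 17.0, 8.46] -0.038
t 10.8 tcp [601.4  86.8  99. ] yaw -1.75 tilt -0.9999 F [ 1.5  0.3 -1.3] w 30.6 j6 1.87
  -> (np.float64(554.550774369871), np.float64(371.9152772765795), 120, np.float64(-1.7114087758628138), 1) [-27.24, 9.66, -2.04] -0.038
  -> (np.float64(554.550774369871), np.float64(371.9152772765795), 14, np.float64(-1.7114087758628138), 1) [-27.16, 9.8, 8.56] -0.038
```

```bash
python3 - <<'E'
from h import *
c=load('scene8')
print(pt(c,258,314,0),pt(c,258,285,150))
c=load('side0');print(pt(c,146,264,0),pt(c,139,222,150))
E
```

```text
[700.38513225 308.95887809   0.        ] [699.79147439 306.87113066 150.        ]
[ 6.96796926e+02  3.15976486e+02 -1.13686838e-13] [695.29254856 304.6381199  150.        ]
```

Call:
drive_tool(plan=[[[-2, 0.7, -1], 0], [[-6, 2.1, -2], 0], [[-10.5, 3.7, -2], 0], [[-15, 5.3, -2], 0], [[-19.5, 7, -2], 0], [[-23.5, 8.4, -2], -0.02], [[-26.5, 9.4, -2], -0.04], [[-27.2, 9.7, 0], -0.04], [[-27.2, 9.7, 3], -0.04], [[-27.2, 9.7, 5.5], -0.04]])

```text
clock: 12.05
tcp_pos: [553.5, 370.9, 41.6]
eef_rot: [-2.055, 2.364, -0.009]
contact_force: [0.6, -0.0, -1.9]
width: 30.7
```

```bash
python3 - <<'E'
from h import *
snap('wrist','wrist9.png')
tgt((554.5,371.9,13,-1.711,1))
E
```

```text
t 12.1 tcp [551.7 369.6  38. ] yaw -1.71 tilt -1.0 F [-0.9 -0.2 -4. ] w 30.8 j6 2.29
  -> (554.5, 371.9, 13, -1.711, 1) [-0.27, -0.23, 2.5] 0.001
```

View pics/wrist9.png

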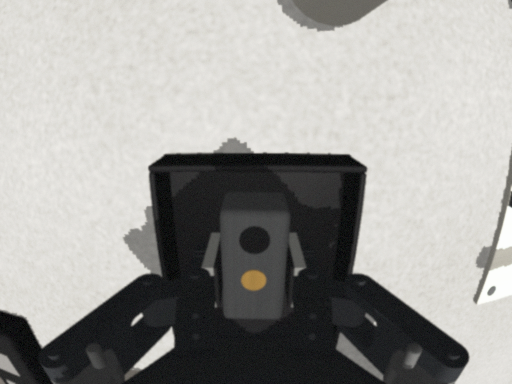

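Call:
drive_tool(plan=[[[-0.2, -0.2, 1], 0], [[-0.2, -0.2, 2], 0], [[-0.2, -0.2, 2.6], 0], [[-0.2, -0.2, 2.6], 0], [[-0.2, -0.2, 2.6], 0], [[-0.2, -0.2, 2.6], 0], [[-0.2, -0.2, 2.6], 0], [[-0.2, -0.2, 2.6], 0], [[-0.2, -0.2, 2.6], 0], [[-0.2, -0.2, 2.6], 0]])

```text
clock: 13.35
tcp_pos: [554.1, 371.2, 12.0]
eef_rot: [-2.059, 2.369, -0.007]
contact_force: [-0.6, 0.1, -2.1]
width: 30.7
```

Call:
drive_tool(plan=[[[0, 0, 0], 0], [[0, 0, 0], 0], [[0, 0, 0], 0], [[0, 0, 0], 0], [[0, 0, -1], 0], [[0, 0, -3], 0], [[0, 0, -6], 0], [[0, 0, -10], 0], [[0, 0, -12], 0], [[0, 0, -12], 0]], gripper=0.2)

```text
clock: 14.6
tcp_pos: [554.5, 372.1, 134.7]
eef_rot: [-2.056, 2.365, -0.008]
contact_force: [-0.7, 0.5, -0.0]
width: 51.7
```

```bash
python3 - <<'E'
from h import *
snap('wrist','wrist10.png')
tgt((582.8,-12.8,120,.116-np.pi/2,1),(569.2,-98.7,120,-.316-np.pi/2,1))
E
```

```text
t 14.65 tcp [553.6 371.5 132.8] yaw -1.71 tilt -1.0 F [ 0.  -0.1 -0.1] w 51.3 j6 2.29
  -> (582.8, -12.8, 120, -1.4547963267948965, 1) [37.65, -8.23, 1.32] -0.256
  -> (569.2, -98.7, 120, -1.8867963267948966, 1) [46.35, -8.08, 1.32] 0.176
```

View pics/wrist10.png

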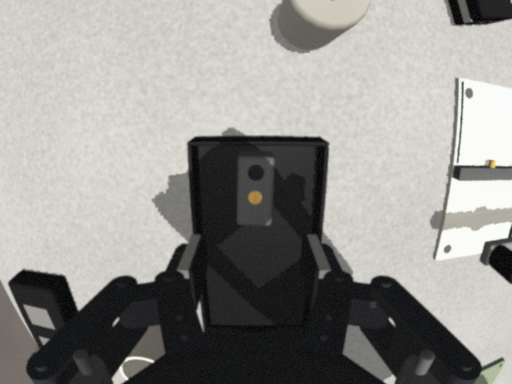

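Call:
drive_tool(plan=[[[3, -0.7, -1], 0], [[8, -1.8, -1], 0], [[13, -2.9, -1], -0.05], [[18, -4, -1], -0.1], [[23, -5, -1], -0.15], [[28, -6.1, -1], -0.2], [[33, -7.2, 0], -0.25], [[36.5, -8, 1], -0.26], [[37.6, -8.2, 2], -0.26], [[37.6, -8.2, 4], -0.26]], gripper=1)

```text
clock: 15.9
tcp_pos: [582.7, -12.7, 92.3]
eef_rot: [-2.346, 2.083, -0.008]
contact_force: [0.8, 0.5, -0.4]
width: 85.3
```

```bash
python3 - <<'E'
from h import *
snap('wrist','wrist11.png')
tgt((582.8,-12.8,14,.116-np.pi/2,1))
E
```

```text
t 15.95 tcp [580.6 -12.   89.3] yaw -1.451 tilt -1.0 F [ 0.1  0.5 -2.4] w 85.5 j6 1.41
  -> (582.8, -12.8, 14, -1.4547963267948965, 1) [0.11, -0.21, 7.53] 0.004
```

View pics/wrist11.png

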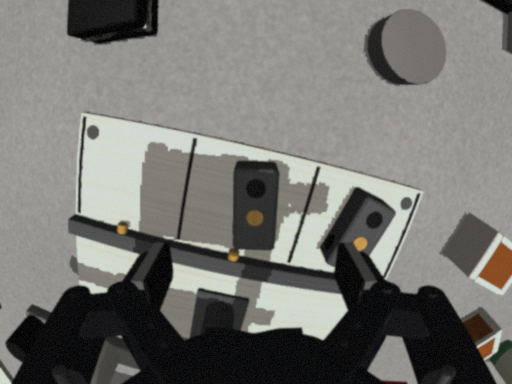

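Call:
drive_tool(plan=[[[0.1, -0.2, 1], 0], [[0.1, -0.2, 2], 0], [[0.1, -0.2, 4], 0], [[0.1, -0.2, 6], 0], [[0.1, -0.2, 7.2], 0], [[0.1, -0.2, 7.5], 0], [[0.1, -0.2, 7.5], 0], [[0.1, -0.2, 7.5], 0], [[0.1, -0.2, 7.5], 0], [[0.1, -0.2, 7.5], 0]], gripper=0.5)

```text
clock: 17.2
tcp_pos: [582.9, -12.8, 14.6]
eef_rot: [-2.349, 2.084, -0.001]
contact_force: [0.1, 0.7, -0.4]
width: 63.9
```

Call:
drive_tool(plan=[[[0, 0, 0], 0], [[0, 0, 0], 0], [[0, 0, 0], 0], [[0, 0, 0], 0], [[0, 0, 0], 0], [[0, 0, 0], 0], [[0, 0, 0], 0], [[0, 0, -1], 0], [[0, 0, -4], 0], [[0, 0, -8], 0]], gripper=-1)

```text
clock: 18.45
tcp_pos: [581.5, -12.7, 94.3]
eef_rot: [2.349, -2.084, -0.004]
contact_force: [-0.1, 0.2, -1.3]
width: 30.7
```

```bash
python3 - <<'E'
from h import *
snap('wrist','wrist12.png')
tgt((483.3,382,120,-1.711,1))
E
```

```text
t 18.5 tcp [585.2 -12.9 100.5] yaw -1.451 tilt -1.0 F [2.3 1.2 2.8] w 30.7 j6 1.41
  -> (483.3, 382, 120, -1.711, 1) [-40.42, 5.39, -2.04] 0.26
```

View pics/wrist12.png

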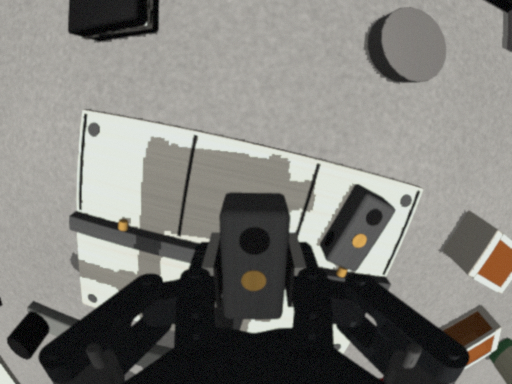

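Call:
drive_tool(plan=[[[-3, 0, -3], 0], [[-7.5, 0, -5], 0.03], [[-12.5, 0.5, -6], 0.06], [[-17.5, 1, -6], 0.1], [[-22.5, 2, -6], 0.15], [[-27.5, 3, -6], 0.2], [[-32.5, 4, -6], 0.24], [[-37, 5, -5], 0.26], [[-40.4, 5.4, -3], 0.26], [[-40.4, 5.4, 0], 0.26]])

```text
clock: 19.75
tcp_pos: [482.8, 384.6, 99.3]
eef_rot: [-2.059, 2.361, -0.008]
contact_force: [-0.2, -0.2, -1.2]
width: 31.0
```

```bash
python3 - <<'E'
from h import *
snap('wrist','wrist13.png')
tgt((483.3,382,12,-1.711,1))
E
```

```text
t 19.8 tcp [480.5 381.5  94.5] yaw -1.709 tilt -1.0 F [-1.9 -1.1 -5.6] w 31.1 j6 2.37
  -> (483.3, 382, 12, -1.711, 1) [-0.13, -0.25, 8.25] 0.002
```

View pics/wrist13.png

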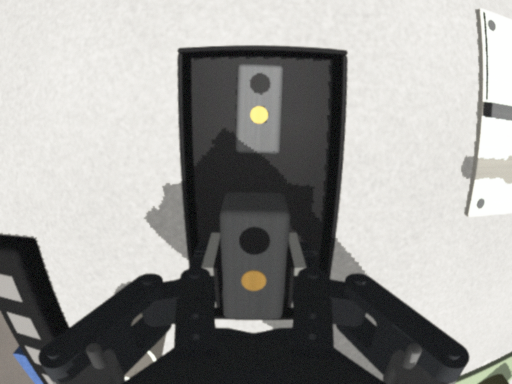

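Call:
drive_tool(plan=[[[-0.1, -0.1, 2], 0], [[-0.1, -0.1, 4], 0], [[-0.1, -0.1, 6], 0], [[-0.1, -0.1, 7.5], 0], [[-0.1, -0.1, 8.2], 0], [[-0.1, -0.1, 8.3], 0], [[-0.1, -0.1, 8.3], 0], [[-0.1, -0.1, 8.3], 0], [[-0.1, -0.1, 8.3], 0], [[-0.1, -0.1, 8.3], 0]])

```text
clock: 21.05
tcp_pos: [481.8, 382.0, 11.6]
eef_rot: [2.062, -2.368, 0.008]
contact_force: [-0.6, -0.6, -1.8]
width: 31.4
```

Call:
drive_tool(plan=[[[0, 0, 0], 0], [[0, 0, 0], 0], [[0, 0, 0], 0], [[0, 0, 0], 0], [[0, 0, -1], 0], [[0, 0, -3], 0], [[0, 0, -6], 0], [[0, 0, -10], 0], [[0, 0, -13], 0], [[0, 0, -14], 0]], gripper=0.2)

```text
clock: 22.3
tcp_pos: [482.3, 383.3, 154.4]
eef_rot: [-2.061, 2.366, -0.009]
contact_force: [-0.2, -0.7, -0.8]
width: 51.2
```

```bash
python3 - <<'E'
from h import *
snap('wrist','wrist14.png');snap('side','side14.png')
tgt((569.2,-98.7,100,-.316-np.pi/2,1))
E
```

```text
t 22.4 tcp [481.8 382.9 152.7] yaw -1.709 tilt -1.0 F [-0.4 -0.3 -0.4] w 51.4 j6 2.37
  -> (569.2, -98.7, 100, -1.8867963267948966, 1) [46.48, -15.25, 5.47] 0.178
```

View pics/wrist14.png

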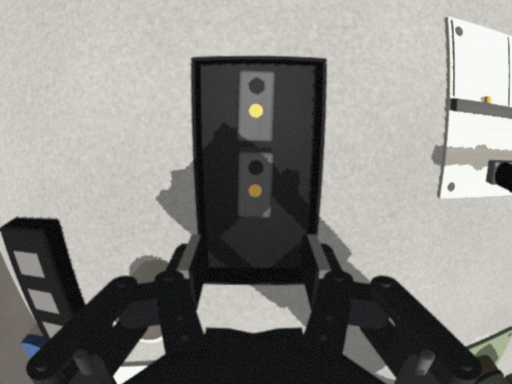

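View pics/side14.png

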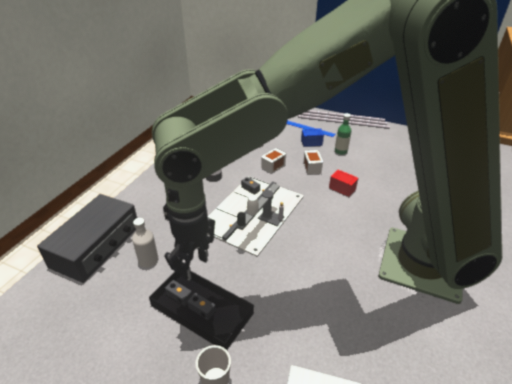

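Call:
drive_tool(plan=[[[3, -1.5, -2], 0], [[8.5, -4, -2], 0.02], [[14, -7, -2], 0.04], [[19.5, -9, -2], 0.06], [[25, -11, -2], 0.1], [[30.5, -12.5, -2], 0.14], [[36, -13.5, -2], 0.17], [[41.5, -14.5, -1], 0.18], [[45.5, -15.2, 1], 0.18], [[46.5, -15.2, 4], 0.18]], gripper=1)

```text
clock: 23.65
tcp_pos: [568.3, -101.4, 113.1]
eef_rot: [-1.837, 2.547, -0.008]
contact_force: [-0.6, 0.5, 0.0]
width: 85.4
```

```bash
python3 - <<'E'
from h import *
snap('wrist','wrist15.png')
tgt((569.2,-98.7,14,-.316-np.pi/2,1))
E
```

```text
t 23.7 tcp [ 564.9 -100.8  108.5] yaw -1.891 tilt -1.0 F [-1.2 -0.5 -2.1] w 85.1 j6 1.7
  -> (569.2, -98.7, 14, -1.8867963267948966, 1) [-0.37, -0.38, 9.44] -0.005
```

View pics/wrist15.png

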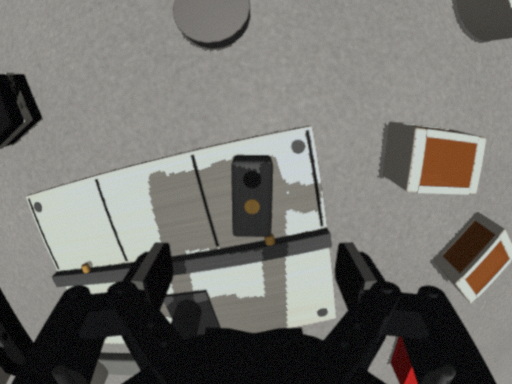

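Call:
drive_tool(plan=[[[-0.3, -0.3, 1.5], 0], [[-0.3, -0.3, 4], 0], [[-0.3, -0.3, 6.5], 0], [[-0.3, -0.3, 8.5], 0], [[-0.3, -0.3, 9.3], 0], [[-0.3, -0.3, 9.4], 0], [[-0.3, -0.3, 9.4], 0], [[-0.3, -0.3, 9.4], 0], [[-0.3, -0.3, 9.4], 0], [[-0.3, -0.3, 9.4], 0]])

```text
clock: 24.95
tcp_pos: [568.3, -99.2, 14.7]
eef_rot: [1.835, -2.543, -0.002]
contact_force: [-0.4, 0.5, -0.8]
width: 85.3
```

Call:
drive_tool(plan=[[[0, 0, 0], 0], [[0, 0, 0], 0], [[0, 0, 0], 0], [[0, 0, 0], 0], [[0, 0, 0], 0], [[0, 0, 0], 0], [[0, 0, 0], 0], [[0, 0, -1], 0], [[0, 0, -4], 0], [[0, 0, -8], 0]], gripper=-1)

```text
clock: 26.2
tcp_pos: [567.4, -98.7, 94.6]
eef_rot: [1.834, -2.541, -0.006]
contact_force: [0.4, 0.5, -2.1]
width: 31.1
```

```bash
python3 - <<'E'
from h import *
snap('wrist','wrist16.png')
tgt((412,392.1,130,-1.711,1))
E
```

```text
t 26.25 tcp [571.1 -99.4 100.7] yaw -1.892 tilt -1.0 F [ 1.3 -0.6  2.8] w 31.2 j6 1.7
  -> (412, 392.1, 130, -1.711, 1) [-41.62, 30.58, -3.15] -0.181
```

View pics/wrist16.png

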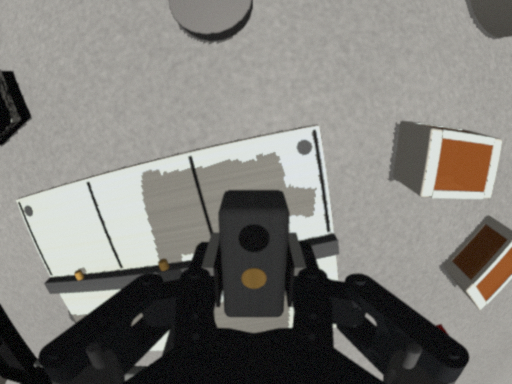

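Call:
drive_tool(plan=[[[-3, 1, -3], 0], [[-8, 3, -6], 0], [[-13.5, 5, -7], -0.02], [[-19, 7, -7], -0.05], [[-24.5, 9, -7], -0.08], [[-30, 11.5, -7], -0.12], [[-35, 15, -7], -0.16], [[-38, 20, -7], -0.18], [[-40, 25, -5], -0.18], [[-41.6, 30.2, -3], -0.18]])

```text
clock: 27.5
tcp_pos: [414.0, 391.8, 128.0]
eef_rot: [2.06, -2.371, 0.007]
contact_force: [0.1, 0.2, -1.8]
width: 31.3
```

```bash
python3 - <<'E'
from h import *
snap('wrist','wrist17.png')
tgt((411,392,12,-1.711,1))
E
```

```text
t 27.55 tcp [406.8 393.2 125. ] yaw -1.709 tilt -1.0 F [-7.2  1.5 -3.1] w 31.2 j6 2.46
  -> (411, 392, 12, -1.711, 1) [-0.02, -0.51, 11.29] 0.002
```

View pics/wrist17.png

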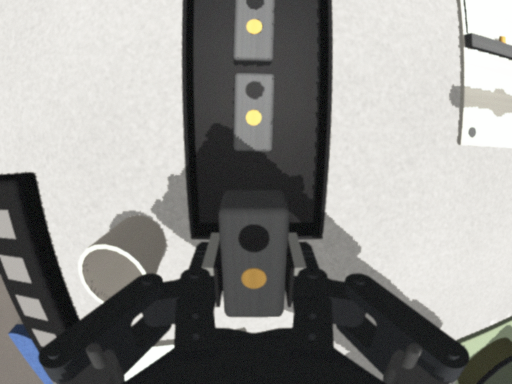

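```bash
python3 - <<'E'
from h import *
print(pt(load('scene0'),412,290,80),pt(load('side0'),213,359,80),pt(load('wrist17'),118,272,80,True))
E
```

```text
[360.90846534 509.0538749   80.        ] [370.64091019 514.55873199  80.        ] [376.83164073 510.32110342  80.        ]
```

Call:
drive_tool(plan=[[[0, -0.4, 3], 0], [[0, -0.4, 6], 0], [[0, -0.4, 9], 0], [[0, -0.4, 10.5], 0], [[0, -0.4, 11.2], 0], [[0, -0.4, 11.3], 0], [[0, -0.4, 11.3], 0], [[0, -0.4, 11.3], 0], [[0, -0.4, 11.3], 0], [[0, -0.4, 11.3], 0]])

```text
clock: 28.8
tcp_pos: [410.0, 392.0, 12.2]
eef_rot: [2.057, -2.362, -0.001]
contact_force: [0.1, 0.7, -2.4]
width: 31.3
```

Call:
drive_tool(plan=[[[0, 0, 0], 0], [[0, 0, 0], 0], [[0, 0, 0], 0], [[0, 0, 0], 0], [[0, 0, -1], 0], [[0, 0, -3], 0], [[0, 0, -6], 0], [[0, 0, -10], 0], [[0, 0, -14], 0], [[0, 0, -18], 0]], gripper=0.2)

```text
clock: 30.05
tcp_pos: [411.2, 393.0, 194.3]
eef_rot: [2.058, -2.363, -0.001]
contact_force: [-0.6, 0.3, -1.3]
width: 51.1
```

```bash
python3 - <<'E'
from h import *
snap('wrist','wrist18.png');c=snap('scene','scene18.png')
tgt((560,-180,280,-1.8,1))
E
```

```text
t 30.15 tcp [413.3 394.9 197.9] yaw -1.709 tilt -1.0 F [ 0.2 -0.  -0.1] w 51.4 j6 2.45
  -> (560, -180, 280, -1.8, 1) [54.92, -22.44, -8.29] 0.091
```

View pics/wrist18.png

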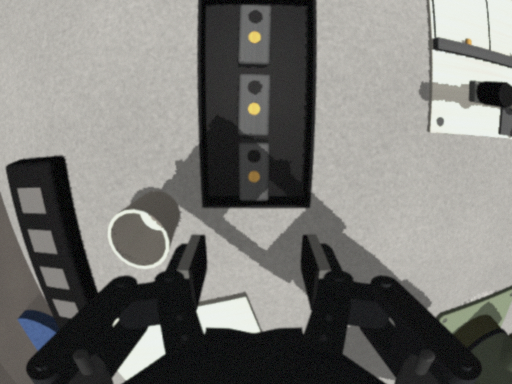

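View pics/scene18.png

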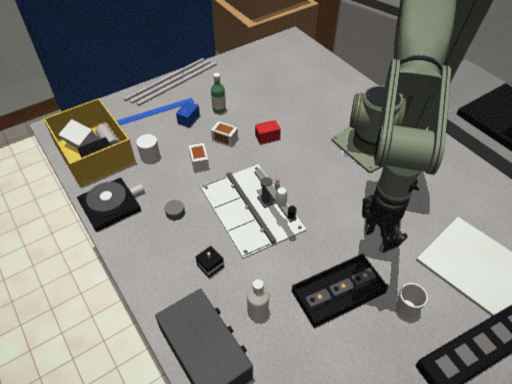

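```bash
python3 - <<'E'
from h import *
tgt((510,-250,250,-.358,1))
E
```

```text
t 30.15 tcp [413.3 394.9 197.9] yaw -1.709 tilt -1.0 F [ 0.2 -0.  -0.1] w 51.4 j6 2.45
  -> (510, -250, 250, -0.358, 1) [62.54, -18.45, -5.31] -1.351
```

Call:
drive_tool(plan=[[[3, -1, -3], -0.08], [[9, -2.7, -5.3], -0.2], [[15, -4.4, -5.3], -0.35], [[21, -6.2, -5.3], -0.5], [[27, -8, -5.3], -0.65], [[33, -9.7, -5.3], -0.8], [[39, -11.5, -5.3], -0.95], [[45, -13.3, -5.3], -1.1], [[51, -15, -5.3], -1.25], [[56.5, -16.7, -5.3], -1.35]], gripper=1)

```text
clock: 31.4
tcp_pos: [499.4, -181.9, 249.8]
eef_rot: [-3.09, 0.555, -0.0]
contact_force: [-0.3, 0.5, -0.3]
width: 85.3
```

```bash
python3 - <<'E'
from h import *
tgt((510,-250,250,-.358,1))
snap('wrist','wrist19.png')
E
```

```text
t 31.4 tcp [ 499.4 -181.9  249.8] yaw -0.355 tilt -1.0 F [-0.3  0.5 -0.3] w 85.3 j6 -0.02
  -> (510, -250, 250, -0.358, 1) [3.37, 6.01, -0.03] 0.003
```

View pics/wrist19.png

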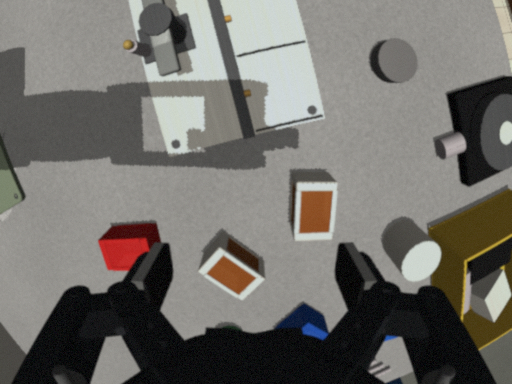

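```bash
cat > blk.py <<'E'
from h import *
def blocks(c,fish=True,z=52):
    im=c['img'];hsv=cv2.cvtColor(im,cv2.COLOR_RGB2HSV);H,S,V=[hsv[...,i] for i in range(3)]
    m=(H>4)&(H<14)&(S>140)&(V>110)
    for k in blobs(m,60):
        P=np.array([pt(c,u,v,z,fish)[:2] for u,v in k.reshape(-1,2)])
        (cx,cy),(w,h),a=cv2.minAreaRect(P.astype(np.float32)); a=np.radians(a)
        if h>w: a+=np.pi/2; w,h=h,w
        a=(a)%np.pi
        print('block',k.reshape(-1,2).mean(0).round(),'c',round(cx,1),round(cy,1),'wh',round(w,1),round(h,1),'long',round(a,3),'grip yaw',round(a-np.pi/2,3))
E
python3 - <<'E'
from blk import *
c=load('wrist19');blocks(c)
im=c['img'];cv2.imwrite('pics/w19z.png',cv2.resize(im[170:310,190:350,::-1],None,fx=4,fy=4,interpolation=2))
E
```

```text
block [231. 275.] c 417.4 -316.7 wh 53.5 36.0 long 2.091 grip yaw 0.521
block [315. 211.] c 552.2 -265.9 wh 53.2 36.8 long 1.221 grip yaw -0.349
```

View pics/w19z.png

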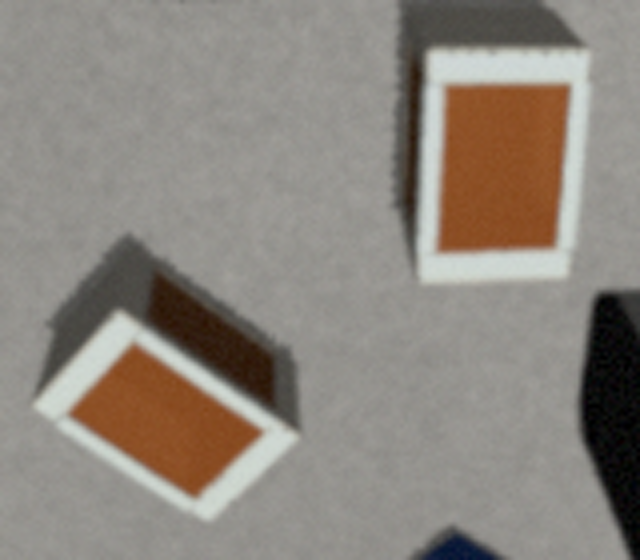

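```bash
python3 - <<'E'
from h import *
tgt((552.2,-265.9,100,-.349,1),(552.2,-265.9,22,-.349,1))
E
```

```text
t 31.45 tcp [ 500.6 -189.4  249.5] yaw -0.357 tilt -1.0 F [ 2.5 -5.3  0.8] w 85.2 j6 -0.02
  -> (552.2, -265.9, 100, -0.349, 1) [7.46, 5.3, 15.0] -0.008
  -> (552.2, -265.9, 22, -0.349, 1) [7.43, 5.26, 22.8] -0.008
```

Call:
drive_tool(plan=[[[2, 2, 1], 0], [[4, 3.5, 4], 0], [[6, 4.8, 7], -0.01], [[7.4, 5.3, 10], -0.01], [[7.4, 5.3, 13], -0.01], [[7.4, 5.3, 15], -0.01], [[7.4, 5.3, 16], -0.01], [[7.4, 5.3, 16], -0.01], [[7.4, 5.3, 16], -0.01], [[7.4, 5.3, 16], -0.01]])

```text
clock: 32.7
tcp_pos: [552.1, -266.0, 91.0]
eef_rot: [3.089, -0.542, 0.007]
contact_force: [0.3, -1.3, 0.4]
width: 85.5
```

```bash
python3 - <<'E'
from blk import *
tgt((552.2,-265.9,22,-.349,1))
c=snap('wrist','wrist20.png');blocks(c)
E
```

```text
t 32.7 tcp [ 552.1 -266.    91. ] yaw -0.347 tilt -1.0 F [ 0.3 -1.3  0.4] w 85.5 j6 -0.12
  -> (552.2, -265.9, 22, -0.349, 1) [-0.03, -0.04, 6.9] 0.002
block [251. 216.] c 552.2 -265.8 wh 55.0 39.0 long 1.223 grip yaw -0.348
```

View pics/wrist20.png

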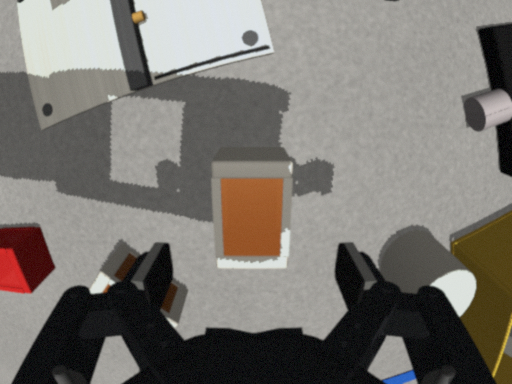

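Call:
drive_tool(plan=[[[0, 0, 2], 0], [[0, 0, 4], 0], [[0, 0, 6], 0], [[0, 0, 6.9], 0], [[0, 0, 6.9], 0], [[0, 0, 6.9], 0], [[0, 0, 6.9], 0], [[0, 0, 6.9], 0], [[0, 0, 6.9], 0], [[0, 0, 6.9], 0]])

```text
clock: 34.0
tcp_pos: [552.3, -266.4, 21.9]
eef_rot: [3.089, -0.542, 0.007]
contact_force: [0.4, -0.3, -0.0]
width: 85.8
```

Call:
drive_tool(plan=[[[0, 0, 0], 0], [[0, 0, 0], 0], [[0, 0, 0], 0], [[0, 0, 0], 0], [[0, 0, 0], 0], [[0, 0, 0], 0], [[0, 0, 0], 0], [[0, 0, -1], 0], [[0, 0, -3], 0], [[0, 0, -6], 0]], gripper=-1)

```text
clock: 35.25
tcp_pos: [551.1, -265.5, 80.9]
eef_rot: [3.09, -0.542, 0.001]
contact_force: [1.2, 0.4, -4.1]
width: 50.9
```

```bash
python3 - <<'E'
from blk import *
c=snap('wrist','wrist21.png')
print(F(6+12,-100))
tgt((*F(18,-100),90,PSI,1),(*F(18,-100),30.5,PSI,1))
E
```

```text
[ 556.50783898 -105.39846168]
t 35.3 tcp [ 553.8 -266.8   85.9] yaw -0.347 tilt -0.9999 F [ 0.4 -0.  -1.7] w 50.9 j6 -0.12
  -> (np.float64(556.5078389769928), np.float64(-105.39846168384179), 90, -0.114, 1) [-5.23, -15.27, -0.55] -0.233
  -> (np.float64(556.5078389769928), np.float64(-105.39846168384179), 30.5, -0.114, 1) [-5.3, -15.3, 5.4] -0.233
```

View pics/wrist21.png

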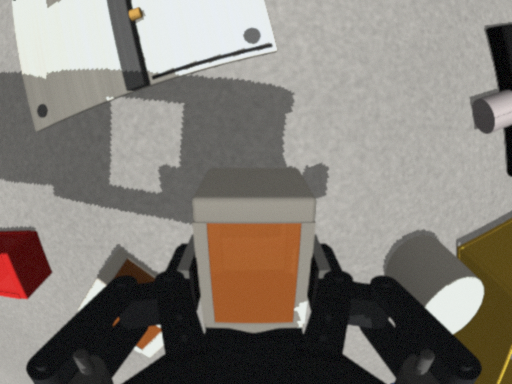

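Call:
drive_tool(plan=[[[-0.5, -1, -1], 0], [[-1, -3, -1.5], -0.03], [[-2, -6, -1.5], -0.08], [[-3, -9, -1.5], -0.14], [[-4, -12, -1.5], -0.19], [[-5, -14.5, -1], -0.23], [[-5.2, -15.3, 0], -0.23], [[-5.2, -15.3, 1], -0.23], [[-5.2, -15.3, 2], -0.23], [[-5.2, -15.3, 2], -0.23]])

```text
clock: 36.55
tcp_pos: [556.3, -106.0, 63.2]
eef_rot: [3.128, -0.185, 0.01]
contact_force: [0.7, -0.9, -4.2]
width: 51.0
```

```bash
python3 - <<'E'
from blk import *
c=snap('wrist','wrist22.png')
tgt((*F(18,-100),30.5,PSI,1))
for n,x,y in (('pin-100',(210,0),0),):pass
E
```

```text
t 36.6 tcp [ 556.9 -106.1   63.9] yaw -0.118 tilt -0.9999 F [-0.1 -0.2 -4.7] w 50.6 j6 -0.08
  -> (np.float64(556.5078389769928), np.float64(-105.39846168384179), 30.5, -0.114, 1) [-0.07, -0.09, 3.34] -0.004
```

View pics/wrist22.png

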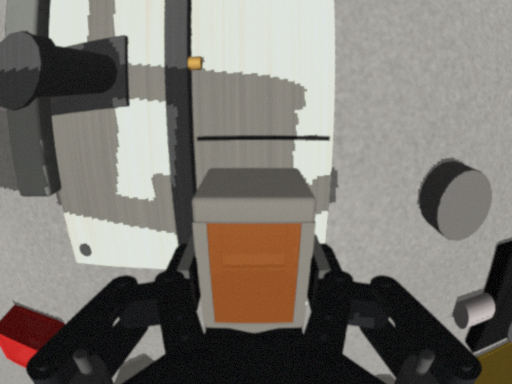

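```bash
python3 - <<'E'
from blk import *
c=load('wrist22')
inv=lambda p:(np.array([[np.cos(PSI),np.sin(PSI)],[-np.sin(PSI),np.cos(PSI)]])@(p[:2]-O)).round(1)
for n,u,v,z in (('line',200,137.5,8),('line',326,137.5,8),('pin tip',203,63,16.5),('pin base',190,63,16.5),('fencetop',190,20,22),('fencetop',193,200,22),('edge',333,20,8),('edge',330,150,8),('blk top L',195,222,90),('blk top R',314,222,90)):
    print(n,inv(pt(c,u,v,z,True)))
print(inv(get_state()['tcp_pos']))
E
```

```text
line [-16.3 -48.7]
line [ 69.  -48.7]
pin tip [-11.7   0.4]
pin base [-20.    0.9]
fencetop [-18.9  28. ]
fencetop [-20.8 -88.3]
edge [72.7 32.5]
edge [ 72.3 -57.4]
blk top L [ -6.1 -72.9]
blk top R [ 45.2 -73.3]
[  18.4 -100.7]
```

```bash
python3 - <<'E'
from blk import *
c=load('wrist22')
inv=lambda p:(np.array([[np.cos(PSI),np.sin(PSI)],[-np.sin(PSI),np.cos(PSI)]])@(p[:2]-O)).round(1)
im=c['img'];print(im[160:230:1,255].mean(1).astype(int).tolist())
for u,v,z in ((194,198,93.9),(315,198,93.9),(207,170,41.9),(302,170,41.9)): print(inv(pt(c,u,v,z,True)))
E
```

```text
[137, 135, 132, 134, 133, 134, 132, 117, 98, 86, 82, 82, 81, 83, 80, 82, 79, 81, 80, 82, 80, 84, 79, 83, 83, 81, 82, 82, 82, 84, 79, 79, 79, 82, 83, 84, 85, 100, 112, 124, 132, 134, 138, 140, 140, 139, 138, 137, 137, 139, 137, 137, 137, 137, 137, 135, 137, 135, 136, 135, 136, 130, 119, 110, 100, 100, 96, 99, 99, 94]
[ -4.9 -60.5]
[ 43.9 -60.8]
[ -7.2 -62.6]
[ 47.2 -62.8]
```

Call:
drive_tool(plan=[[[0, -0.15, 0.5], 0], [[0, -0.15, 1], 0], [[0, -0.15, 1.5], 0], [[0, -0.15, 2], 0], [[0, -0.15, 2.5], 0], [[0, -0.15, 2.9], 0], [[0, -0.15, 3.2], 0], [[0, -0.15, 3.3], 0], [[0, -0.15, 3.35], 0], [[0, -0.15, 3.35], 0]])

```text
clock: 37.85
tcp_pos: [557.4, -104.9, 30.5]
eef_rot: [3.128, -0.185, 0.012]
contact_force: [-0.1, 0.5, -4.5]
width: 51.3
```

```bash
python3 - <<'E'
from blk import *
c=snap('wrist','wrist23.png')
tgt((*F(5,-99.3),30.5,PSI,1))
E
```

```text
t 37.9 tcp [ 557.4 -104.9   30.5] yaw -0.118 tilt -0.9999 F [ 0.5  0.4 -4.7] w 51.1 j6 -0.08
  -> (np.float64(543.6718487967541), np.float64(-103.22421328662101), 30.5, -0.114, 1) [-1.38, -0.0, -0.01] -0.004
```

View pics/wrist23.png

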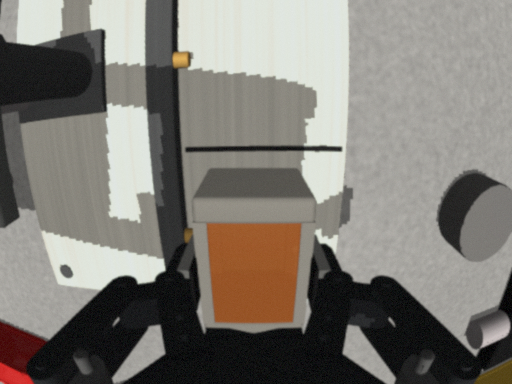

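```bash
python3 - <<'E'
from blk import *
c=load('wrist23')
inv=lambda p:(np.array([[np.cos(PSI),np.sin(PSI)],[-np.sin(PSI),np.cos(PSI)]])@(p[:2]-O)).round(1)
for n,u,v,z in (('pin',188,234,16.5),('pin0',185,60,16.5),('line',200,149,8),('line',330,149,8),('end',194,198,60.5),('end',315,198,60.5),('endbot',207,170,8.5)):
    print(n,inv(pt(c,u,v,z,True)))
E
```

```text
pin [-18.9 -98.5]
pin0 [-15.1   0.3]
line [ -9.9 -49.3]
line [ 64.3 -49.3]
end [ -4.2 -59.5]
end [ 45.  -59.8]
endbot [ -6.3 -61.5]
```

Call:
drive_tool(plan=[[[-0.2, 0, 0.05], 0], [[-0.4, 0, 0.05], 0], [[-0.6, 0, 0.05], 0], [[-0.7, 0, 0.05], 0], [[-0.8, 0, 0.05], 0], [[-0.9, 0, 0.05], 0], [[-1.0, 0, 0.05], 0], [[-1.1, 0, 0.05], 0], [[-1.1, 0, 0.05], 0], [[-1.1, 0, 0.05], 0]])

```text
clock: 39.15
tcp_pos: [547.1, -103.7, 30.3]
eef_rot: [3.128, -0.185, 0.014]
contact_force: [4.2, -0.6, 3.1]
width: 51.1
```

```bash
python3 - <<'E'
from blk import *
tgt((*F(5,-99.3),30.5,PSI,1))
E
```

```text
t 39.15 tcp [ 547.1 -103.7   30.3] yaw -0.118 tilt -0.9999 F [ 4.2 -0.6  3.1] w 51.1 j6 -0.08
  -> (np.float64(543.6718487967541), np.float64(-103.22421328662101), 30.5, -0.114, 1) [-0.34, -0.01, -0.02] -0.004
```

Call:
drive_tool(plan=[[[-0.1, 0, 0], 0], [[-0.15, 0, 0], 0], [[-0.2, 0, 0], 0], [[-0.25, 0, 0], 0], [[-0.3, 0, 0], 0], [[-0.35, 0, 0], 0], [[-0.4, 0, 0], 0], [[-0.4, 0, 0], 0], [[-0.4, 0, 0], 0], [[-0.4, 0, 0], 0]])

```text
clock: 40.4
tcp_pos: [543.1, -103.3, 30.3]
eef_rot: [3.128, -0.185, 0.015]
contact_force: [4.9, 0.3, 0.4]
width: 51.2
```

```bash
python3 - <<'E'
from blk import *
snap('wrist','wrist24.png')
tgt((*F(6,-99.3),30.5,PSI,1))
E
```

```text
t 40.45 tcp [ 543.2 -103.3   30.3] yaw -0.118 tilt -0.9999 F [ 4.5 -0.6  2. ] w 51.1 j6 -0.08
  -> (np.float64(544.6653578310403), np.float64(-103.33796652302259), 30.5, -0.114, 1) [0.15, -0.02, -0.01] -0.004
```

Call:
drive_tool(plan=[[[-0.1, 0, 0], 0], [[-0.15, 0, 0], 0], [[-0.2, 0, 0], 0], [[-0.25, 0, 0], 0], [[-0.3, 0, 0], 0], [[-0.35, 0, 0], 0], [[-0.4, 0, 0], 0], [[-0.4, 0, 0], 0], [[-0.4, 0, 0], 0], [[-0.4, 0, 0], 0]])

```text
clock: 41.7
tcp_pos: [542.9, -103.3, 30.6]
eef_rot: [3.127, -0.184, 0.027]
contact_force: [11.4, -1.4, -5.5]
width: 51.0
```

```bash
python3 - <<'E'
from blk import *
snap('wrist','wrist25.png')
tgt((*F(6,-99.3),30.5,PSI,1))
E
```

```text
t 41.75 tcp [ 542.9 -103.2   30.6] yaw -0.117 tilt -0.9998 F [10.2 -0.2 -5.2] w 51.1 j6 -0.08
  -> (np.float64(544.6653578310403), np.float64(-103.33796652302259), 30.5, -0.114, 1) [0.18, -0.01, 0.01] -0.003
```

View pics/wrist25.png

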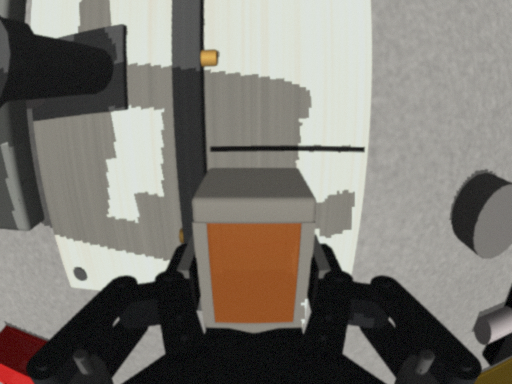

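Call:
drive_tool(plan=[[[0.05, 0, 0], 0], [[0.05, 0, 0], 0], [[0.05, 0, 0], 0], [[0.05, 0, 0], 0], [[0.05, 0, 0], 0], [[0.05, 0, 0], 0], [[0.05, 0, 0], 0], [[0.05, 0, 0], 0], [[0.05, 0, 0], 0], [[0.05, 0, 0], 0]])

```text
clock: 43.0
tcp_pos: [543.0, -103.3, 30.5]
eef_rot: [3.127, -0.184, 0.026]
contact_force: [1.3, 0.1, 3.0]
width: 50.9
```

Call:
drive_tool(plan=[[[0, 0, 0], 0], [[0, 0, 0], 0], [[0, 0, 0], 0], [[0, 0, 0], 0], [[0, 0, 0], 0], [[0, 0, -1], 0], [[0, 0, -3], 0], [[0, 0, -6], 0], [[0, 0, -9], 0], [[0, 0, -12], 0]], gripper=0.5)

```text
clock: 44.25
tcp_pos: [541.0, -102.0, 152.2]
eef_rot: [3.127, -0.184, 0.027]
contact_force: [0.6, -0.1, -0.1]
width: 64.2
```

```bash
python3 - <<'E'
from blk import *
c=snap('wrist','wrist26.png');blocks(c,z=60);snap('scene','scene26.png')
tgt()
E
```

```text
block [255. 191.] c 544.8 -103.3 wh 55.0 38.8 long 1.451 grip yaw -0.12
t 44.35 tcp [ 543.3 -102.5  154.6] yaw -0.117 tilt -0.9996 F [ 0.5  0.6 -0.2] w 64.2 j6 -0.08
```

View pics/wrist26.png

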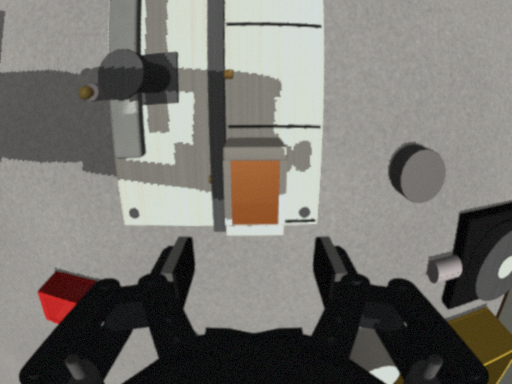

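```bash
python3 - <<'E'
from blk import *
s=get_state();Rm=R.from_rotvec(s['eef_rot']).as_matrix();print(Rm.round(3))
blocks(load('wrist26'),z=52)
tgt((417.4,-316.7,180,.521,1))
E
```

```text
[[ 0.993 -0.117  0.024]
 [-0.117 -0.993 -0.012]
 [ 0.025  0.009 -1.   ]]
block [255. 191.] c 544.6 -106.1 wh 56.8 40.2 long 1.451 grip yaw -0.12
t 44.35 tcp [ 543.3 -102.5  154.6] yaw -0.117 tilt -0.9996 F [ 0.5  0.6 -0.2] w 64.2 j6 -0.08
  -> (417.4, -316.7, 180, 0.521, 1) [-9.93, 22.77, -2.6] -0.638
```

Call:
drive_tool(plan=[[[-0.7, 1.6, -2], -0.06], [[-2, 5, -4], -0.15], [[-3.5, 8.5, -4], -0.25], [[-5, 12, -4], -0.35], [[-6.5, 15.5, -4], -0.45], [[-8, 18.5, -4], -0.55], [[-9.3, 21.5, -3], -0.64], [[-9.9, 22.8, -2], -0.64], [[-9.9, 22.8, -2], -0.64], [[-9.9, 22.8, -2], -0.64]], gripper=1)

```text
clock: 45.6
tcp_pos: [418.3, -316.4, 174.0]
eef_rot: [3.018, 0.807, 0.032]
contact_force: [0.9, -0.9, -0.6]
width: 85.6
```

```bash
python3 - <<'E'
from blk import *
c=snap('wrist','wrist27.png');blocks(c,z=52)
tgt((417.4,-316.7,90,.521,1),(417.4,-316.7,22,.521,1))
E
```

```text
block [240. 226.] c 434.4 -364.3 wh 54.3 37.5 long 2.081 grip yaw 0.51
block [463.  69.] c 549.5 -99.8 wh 56.0 38.4 long 1.452 grip yaw -0.118
t 45.65 tcp [ 418.5 -316.3  174.2] yaw 0.523 tilt -0.9996 F [ 0.6 -0.4 -0.4] w 85.8 j6 -1.2
  -> (417.4, -316.7, 90, 0.521, 1) [-0.24, -0.21, 8.42] 0.002
  -> (417.4, -316.7, 22, 0.521, 1) [-0.35, -0.36, 15.21] 0.002
```

View pics/wrist27.png

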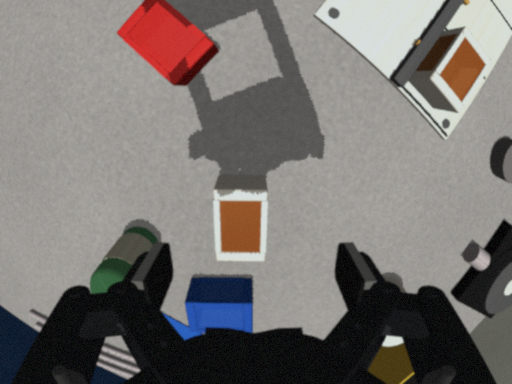

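```bash
python3 - <<'E'
from blk import *
w=load('wrist27');s=load('scene0');d=load('side0')
print('bottle scene foot',pt(s,219,111,0),'side',pt(d,342,152,0),'top',pt(s,217,74,160),pt(d,346,117,160))
print('wrist cap',pt(w,145,236,160,True))
im=w['img'];hsv=cv2.cvtColor(im,cv2.COLOR_RGB2HSV)
for k in blobs((hsv[...,0]>105)&(hsv[...,0]<130)&(hsv[...,1]>150)&(hsv[...,2]>60),100):
    print('blue',k.reshape(-1,2).mean(0).round(),rect(np.array([pt(w,u,v,40,True)[:2] for u,v in k.reshape(-1,2)])))
tgt((434.4,-364.3,100,.51,1),(434.4,-364.3,22,.51,1))
E
```

```text
bottle scene foot [ 350.01796807 -463.1876674     0.        ] side [ 340.47692985 -470.52115547    0.        ] top [ 342.32597471 -471.26191452  160.        ] [ 345.13544095 -453.15653479  160.        ]
wrist cap [ 362.91643698 -350.70570439  160.        ]
blue [212. 316.] [ 466.1 -503.4  116.7   70.4   42.6]
blue [220. 281.] [ 451.6 -443.8   53.    13.2   31. ]
t 45.65 tcp [ 418.5 -316.3  174.2] yaw 0.523 tilt -0.9996 F [ 0.6 -0.4 -0.4] w 85.8 j6 -1.2
  -> (434.4, -364.3, 100, 0.51, 1) [-1.14, 4.78, 7.51] 0.013
  -> (434.4, -364.3, 22, 0.51, 1) [-1.26, 4.61, 15.31] 0.013
```

Call:
drive_tool(plan=[[[-0.4, 1.6, 1], 0.01], [[-0.8, 3.2, 3], 0.01], [[-1.1, 4.7, 5], 0.01], [[-1.1, 4.8, 7], 0.01], [[-1.1, 4.8, 8], 0.01], [[-1.1, 4.8, 8.5], 0.01], [[-1.1, 4.8, 8.5], 0.01], [[-1.1, 4.8, 8.5], 0.01], [[-1.1, 4.8, 8.5], 0.01], [[-1.1, 4.8, 8.5], 0.01]])

```text
clock: 46.9
tcp_pos: [435.1, -364.5, 90.5]
eef_rot: [3.021, 0.793, 0.033]
contact_force: [0.5, 0.3, 0.2]
width: 85.5
```

```bash
python3 - <<'E'
from blk import *
c=snap('wrist','wrist28.png');blocks(c,z=52)
tgt((434.4,-364.3,22,.51,1))
E
```

```text
block [250. 212.] c 434.1 -364.1 wh 54.8 39.0 long 2.08 grip yaw 0.509
t 46.95 tcp [ 435.1 -364.5   90.5] yaw 0.513 tilt -0.9996 F [ 0.6  0.2 -0.7] w 85.5 j6 -1.24
  -> (434.4, -364.3, 22, 0.51, 1) [-0.16, -0.2, 6.84] 0.003
```

View pics/wrist28.png

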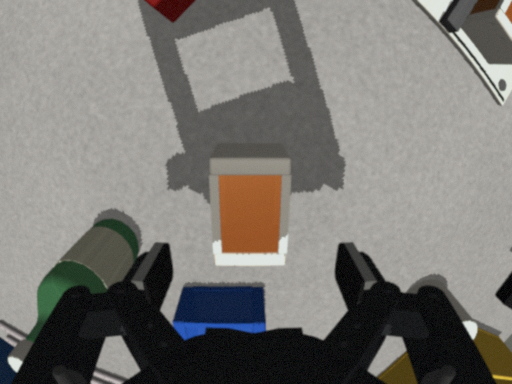

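Call:
drive_tool(plan=[[[-0.1, -0.2, 2], 0], [[-0.2, -0.2, 4], 0], [[-0.2, -0.2, 6], 0], [[-0.2, -0.2, 6.8], 0], [[-0.2, -0.2, 6.8], 0], [[-0.2, -0.2, 6.8], 0], [[-0.2, -0.2, 6.8], 0], [[-0.2, -0.2, 6.8], 0], [[-0.2, -0.2, 6.8], 0], [[-0.2, -0.2, 6.8], 0]])

```text
clock: 48.2
tcp_pos: [434.1, -364.5, 22.4]
eef_rot: [3.021, 0.793, 0.033]
contact_force: [-0.7, -0.2, -1.4]
width: 84.8
```

Call:
drive_tool(plan=[[[0, 0, 0], 0], [[0, 0, 0], 0], [[0, 0, 0], 0], [[0, 0, 0], 0], [[0, 0, 0], 0], [[0, 0, 0], 0], [[0, 0, 0], 0], [[0, 0, -1], 0], [[0, 0, -3], 0], [[0, 0, -6], 0]], gripper=-1)

```text
clock: 49.45
tcp_pos: [431.6, -362.6, 81.6]
eef_rot: [3.025, 0.793, 0.03]
contact_force: [0.6, -0.4, -4.1]
width: 51.3
```

```bash
python3 - <<'E'
from blk import *
c=snap('wrist','wrist29.png');
tgt((*F(17,.5),140,PSI,1),(*F(17,.5),100,PSI,1))
E
```

```text
t 49.5 tcp [ 433.7 -364.6   86.2] yaw 0.513 tilt -0.9995 F [ 0.9 -0.8 -0.9] w 50.9 j6 -1.24
  -> (np.float64(566.9465302010651), np.float64(-5.437050501683725), 140, -0.114, 1) [29.33, -24.6, -5.52] 0.627
  -> (np.float64(566.9465302010651), np.float64(-5.437050501683725), 100, -0.114, 1) [29.26, -24.71, -1.52] 0.627
```

View pics/wrist29.png

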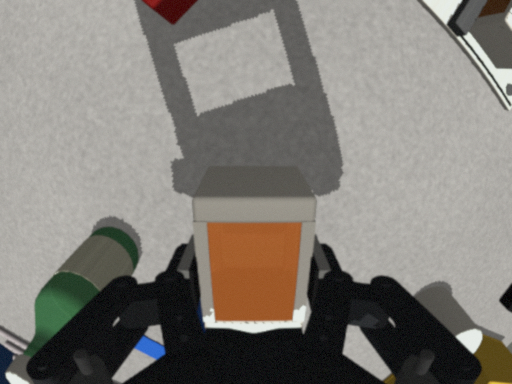

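Call:
drive_tool(plan=[[[2, -0.8, -3], 0.06], [[6, -2.3, -5.5], 0.14], [[11, -4.2, -5.5], 0.22], [[16, -6, -5.5], 0.3], [[21, -8, -5.5], 0.38], [[25.5, -10, -5.5], 0.46], [[28.5, -12, -5.5], 0.54], [[29.3, -16, -5.5], 0.62], [[29.3, -20.5, -5], 0.63], [[29.3, -24.6, -4], 0.63]])

```text
clock: 50.75
tcp_pos: [566.0, -4.3, 123.6]
eef_rot: [3.124, -0.183, 0.044]
contact_force: [0.1, -0.3, -5.0]
width: 51.1
```

```bash
python3 - <<'E'
from blk import *
c=snap('wrist','wrist30.png');
tgt((*F(18,.7),75,PSI,1))
E
```

```text
t 50.8 tcp [ 5.611e+02 -3.000e-01  1.216e+02] yaw -0.116 tilt -0.9998 F [-5.9  3.9 -6.7] w 50.8 j6 0.11
  -> (np.float64(567.9627898826316), np.float64(-5.3521019312280735), 75, -0.114, 1) [0.64, 0.39, 4.68] -0.002
```

View pics/wrist30.png

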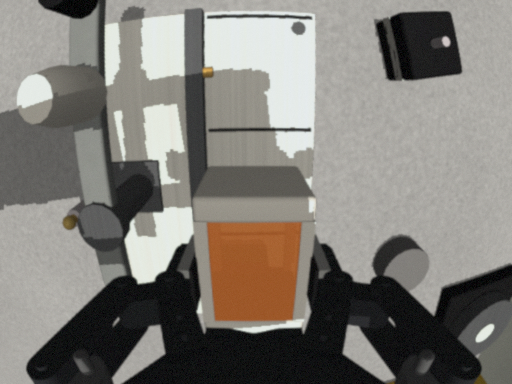

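Call:
drive_tool(plan=[[[0.6, 0.3, 0], 0], [[0.6, 0.4, 1], 0], [[0.6, 0.4, 2.5], 0], [[0.6, 0.4, 4], 0], [[0.6, 0.4, 5], 0], [[0.6, 0.4, 5.7], 0], [[0.6, 0.4, 6], 0], [[0.6, 0.4, 6], 0], [[0.6, 0.4, 6], 0], [[0.6, 0.4, 6], 0]])

```text
clock: 52.05
tcp_pos: [568.0, -5.5, 62.2]
eef_rot: [3.127, -0.181, 0.032]
contact_force: [0.1, 0.4, -4.6]
width: 50.9
```

```bash
cat >> h.py <<'E'
inv=lambda p:(np.array([[np.cos(PSI),np.sin(PSI)],[-np.sin(PSI),np.cos(PSI)]])@(np.asarray(p)[:2]-O)).round(1)
E
python3 - <<'E'
from blk import *
c=snap('wrist','wrist31.png');
tgt((*F(18,.7),30.5,PSI,1)); z=get_state()['tcp_pos'][2];print(inv(get_state()['tcp_pos']))
for u,v,zz in ((194,198,z+30),(315,198,z+30),(207,170,z-22),(302,170,z-22)): print(inv(pt(c,u,v,zz,True)))
E
```

```text
t 52.1 tcp [568.   -5.6  62.2] yaw -0.116 tilt -0.9998 F [-0.2  0.  -4.3] w 51.3 j6 0.1
  -> (np.float64(567.9627898826316), np.float64(-5.3521019312280735), 30.5, -0.114, 1) [-0.07, -0.05, 3.16] -0.002
[18.   0.5]
[-5.3 40.5]
[43.8 40.1]
[-6.8 38.4]
[47.8 38.1]
```

View pics/wrist31.png

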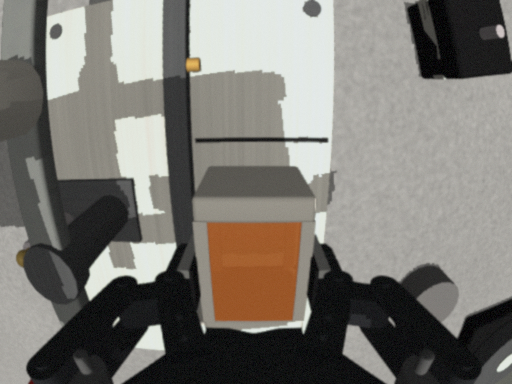

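Call:
drive_tool(plan=[[[-0.05, 0, 0.5], 0], [[-0.05, 0, 1], 0], [[-0.05, 0, 1.5], 0], [[-0.05, 0, 2], 0], [[-0.05, 0, 2.5], 0], [[-0.05, 0, 2.8], 0], [[-0.05, 0, 3], 0], [[-0.05, 0, 3.15], 0], [[-0.05, 0, 3.2], 0], [[-0.05, 0, 3.2], 0]])

```text
clock: 53.35
tcp_pos: [568.2, -5.6, 31.2]
eef_rot: [3.127, -0.181, 0.032]
contact_force: [-2.1, 1.7, 4.3]
width: 51.1
```

```bash
python3 - <<'E'
from blk import *
c=snap('wrist','wrist32.png');
tgt((*F(4.2,.5),30.3,PSI,1)); print(inv(get_state()['tcp_pos']))
E
```

```text
t 53.4 tcp [568.2  -5.6  31.2] yaw -0.116 tilt -0.9997 F [-2.7  1.8  5.4] w 51.0 j6 0.1
  -> (np.float64(554.2296145622025), np.float64(-3.981009075743552), 30.3, -0.114, 1) [-1.4, -0.0, 0.06] -0.002
[18.2  0.4]
```

View pics/wrist32.png

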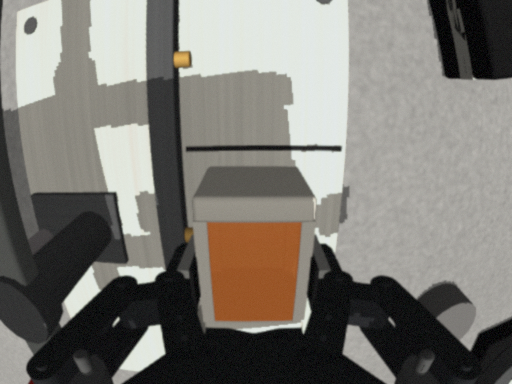

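Call:
drive_tool(plan=[[[-0.2, 0, -0.05], 0], [[-0.4, 0, -0.05], 0], [[-0.6, 0, -0.05], 0], [[-0.8, 0, -0.05], 0], [[-1.0, 0, -0.05], 0], [[-1.15, 0, -0.05], 0], [[-1.3, 0, -0.05], 0], [[-1.45, 0, -0.05], 0], [[-1.6, 0, -0.05], 0], [[-1.6, 0, -0.05], 0]])

```text
clock: 54.65
tcp_pos: [554.4, -4.1, 31.7]
eef_rot: [3.127, -0.18, 0.04]
contact_force: [5.7, -1.7, -6.0]
width: 51.2
```

```bash
python3 - <<'E'
from blk import *
tgt((*F(4.2,.5),30.3,PSI,1)); print(inv(get_state()['tcp_pos']))
E
```

```text
t 54.65 tcp [554.4  -4.1  31.7] yaw -0.115 tilt -0.9996 F [ 5.7 -1.7 -6. ] w 51.2 j6 0.1
  -> (np.float64(554.2296145622025), np.float64(-3.981009075743552), 30.3, -0.114, 1) [-0.02, -0.01, 0.14] -0.001
[4.4 0.4]
```

Call:
drive_tool(plan=[[[-0.05, 0, 0.05], 0], [[-0.05, 0, 0.1], 0], [[-0.05, 0, 0.14], 0], [[-0.05, 0, 0.14], 0], [[-0.05, 0, 0.14], 0], [[-0.05, 0, 0.14], 0], [[-0.05, 0, 0.14], 0], [[-0.05, 0, 0.14], 0], [[-0.05, 0, 0.14], 0], [[-0.05, 0, 0.14], 0]])

```text
clock: 55.9
tcp_pos: [554.5, -3.9, 31.4]
eef_rot: [3.127, -0.18, 0.043]
contact_force: [2.2, 0.1, 5.0]
width: 50.6
```

Call:
drive_tool(plan=[[[0, 0, 0], 0], [[0, 0, 0], 0], [[0, 0, 0], 0], [[0, 0, 0], 0], [[0, 0, 0], 0], [[0, 0, -1], 0], [[0, 0, -3], 0], [[0, 0, -6], 0], [[0, 0, -9], 0], [[0, 0, -12], 0]], gripper=0.5)

```text
clock: 57.15
tcp_pos: [551.2, -2.6, 153.1]
eef_rot: [3.127, -0.18, 0.044]
contact_force: [-0.0, -0.6, -0.6]
width: 64.1
```

```bash
python3 - <<'E'
from blk import *
c=snap('wrist','wrist33.png');blocks(c,z=60);snap('scene','scene33.png')
tgt()
cv2.imwrite('pics/w33z.png',cv2.resize(c['img'][80:330,150:400,::-1],None,fx=2.4,fy=2.4,interpolation=2))
E
```

```text
block [255. 287.] c 545.0 -102.8 wh 54.1 37.6 long 1.448 grip yaw -0.123
block [254. 190.] c 555.9 -2.9 wh 54.2 38.8 long 1.451 grip yaw -0.12
t 57.25 tcp [553.5  -2.6 155.4] yaw -0.115 tilt -0.9993 F [ 1.3 -0.2  0.2] w 63.8 j6 0.1
```

View pics/wrist33.png

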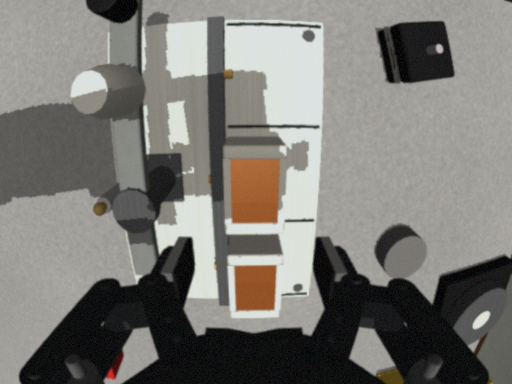

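View pics/w33z.png

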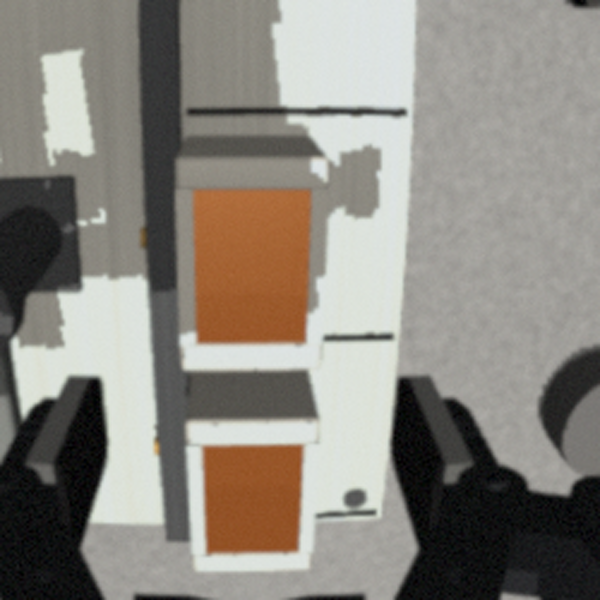

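```bash
python3 - <<'E'
from blk import *
print(inv((545,-102.8)),inv((555.9,-2.9)))
tgt((*F(-22,-130),95,PSI,1))
E
```

```text
[  6.3 -98.7] [5.7 1.8]
t 57.25 tcp [553.5  -2.6 155.4] yaw -0.115 tilt -0.9993 F [ 1.3 -0.2  0.2] w 63.8 j6 0.1
  -> (np.float64(513.3548805135001), np.float64(-130.65360325636277), 95, -0.114, 1) [-2.73, 13.14, 6.03] -0.001
```

Call:
drive_tool(plan=[[[-0.5, 2, 0], 0], [[-1, 4.5, 0], 0], [[-1.5, 7, 0], 0], [[-2, 9.5, 0], 0], [[-2.5, 12, 1], 0], [[-2.7, 13.1, 2], 0], [[-2.7, 13.1, 4], 0], [[-2.7, 13.1, 5.5], 0], [[-2.7, 13.1, 6], 0], [[-2.7, 13.1, 6], 0]])

```text
clock: 58.5
tcp_pos: [513.7, -130.1, 95.0]
eef_rot: [3.128, -0.179, 0.054]
contact_force: [-0.4, -0.4, -0.4]
width: 63.9
```

```bash
python3 - <<'E'
from blk import *
c=snap('wrist','wrist34.png');blocks(c,z=60)
tgt()
cv2.imwrite('pics/w34z.png',cv2.resize(c['img'][40:290,160:400,::-1],None,fx=2.4,fy=2.4,interpolation=2))
E
```

```text
block [293. 174.] c 544.6 -103.5 wh 56.0 38.8 long 1.463 grip yaw -0.108
block [296.  29.] c 554.6 -12.0 wh 38.6 38.6 long 1.454 grip yaw -0.117
t 58.55 tcp [ 514.  -130.2   95.5] yaw -0.114 tilt -0.9993 F [ 0.1  0.1 -0. ] w 64.5 j6 -0.15
```

View pics/w34z.png

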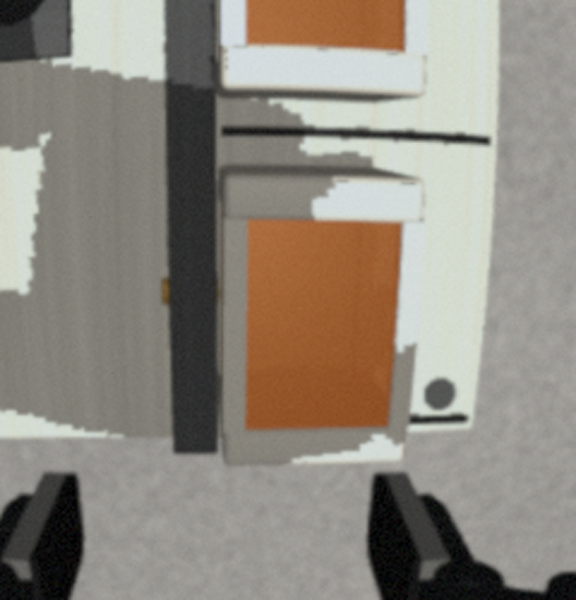

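```bash
python3 - <<'E'
from blk import *
c=load('wrist34');T=c['world_to_cam'];print('cam',inv(-T[:3,:3].T@T[:3,3]))
P=lambda u,v,z: inv(pt(c,160+u/2.4,40+v/2.4,z,True))
for v in (200,290,420): print('fence front',P(216,v,22),'back',P(170,v,22),'blk top edge',P(222,v,60))
for v in (20,): print('fence front',P(216,v,22),'blk top edge',P(220,v,60))
print('blk1 right',P(422,200,60),P(404,420,60),'ends y',P(300,172,60),P(300,463,60),'blk2 end',P(300,48,60),'end',P(300,96,60),'line',P(300,132,8))
print('tail',P(164,291,16.5),'brass',P(219,291,16.5))
im=c['img']
for v in (150,155,161,166,200): print(v,im[v,244:262].astype(int).tolist())
cv2.imwrite('pics/w34zz.png',cv2.resize(im[130:190,215:275,::-1],None,fx=9,fy=9,interpolation=0))
E
```

```text
cam [-25.5 -48.7]
fence front [-20.5 -70.2] back [-34.3 -70.1] blk top edge [-19.9 -66.4]
fence front [-20.5 -98.1] back [-34.7 -97.9] blk top edge [-19.9 -89.3]
fence front [ -20.7 -141.6] back [ -35.7 -141.4] blk top edge [ -19.9 -125.2]
fence front [-20.5 -15.7] blk top edge [-20.4 -21.5]
blk1 right [ 31.3 -65.5] [  30.8 -126.3] ends y [ -0.6 -59.3] [   1.9 -138.7] blk2 end [ -0.9 -28.2] end [ -0.8 -40.3] line [  6.5 -49.4]
tail [-36.9 -99.5] brass [-19.5 -99.7]
150 [[46, 45, 45], [48, 47, 46], [43, 42, 43], [47, 50, 48], [50, 49, 49], [58, 57, 56], [94, 91, 86], [108, 104, 98], [100, 93, 85], [121, 117, 109], [135, 132, 122], [138, 134, 123], [139, 137, 128], [140, 136, 127], [137, 133, 124], [139, 136, 126], [138, 135, 125], [138, 133, 123]]
155 [[44, 47, 45], [44, 44, 44], [47, 46, 47], [48, 46, 48], [47, 46, 48], [50, 47, 48], [80, 77, 73], [101, 95, 91], [98, 94, 83], [120, 116, 107], [135, 130, 121], [138, 134, 125], [139, 134, 126], [141, 135, 127], [140, 137, 129], [142, 136, 128], [137, 134, 123], [139, 133, 125]]
161 [[48, 47, 45], [44, 44, 46], [44, 46, 45], [42, 44, 43], [47, 47, 48], [49, 46, 42], [72, 66, 49], [91, 83, 67], [94, 87, 75], [117, 113, 105], [132, 129, 120], [135, 133, 123], [137, 134, 124], [138, 135, 126], [136, 132, 123], [140, 137, 127], [138, 135, 127], [135, 130, 120]]
166 [[45, 45, 45], [46, 46, 46], [42, 44, 45], [45, 44, 44], [49, 47, 49], [52, 51, 47], [78, 75, 67], [104, 100, 90], [97, 91, 83], [118, 115, 105], [132, 129, 121], [139, 132, 123], [140, 136, 127], [137, 134, 124], [138, 134, 125], [136, 134, 126], [136, 134, 125], [136, 130, 122]]
200 [[48, 49, 46], [47, 48, 47], [43, 46, 46], [40, 43, 42], [48, 49, 49], [50, 51, 49], [60, 61, 58], [66, 65, 58], [89, 85, 79], [126, 122, 114], [133, 129, 120], [135, 131, 122], [139, 134, 126], [137, 134, 125], [137, 134, 124], [134, 130, 121], [136, 130, 121], [136, 127, 113]]
```

View pics/w34zz.png

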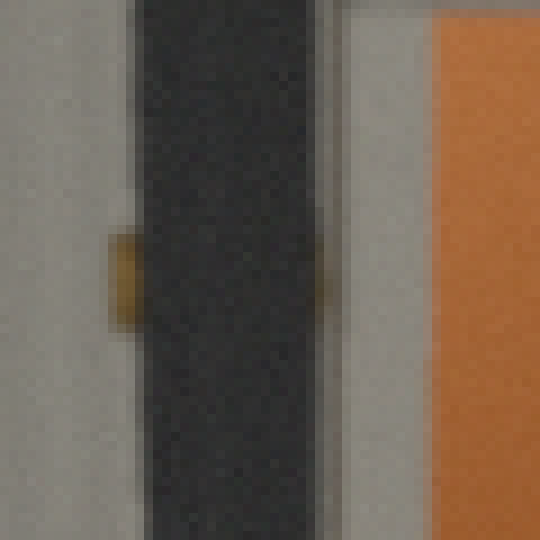

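```bash
python3 - <<'E'
from blk import *
s=get_state();Rm=R.from_rotvec(s['eef_rot']).as_matrix();print(Rm.round(3))
tgt((*F(-75,-125),110,PSI,1),(*F(-75,-125),15,PSI,1))
E
```

```text
[[ 0.993 -0.114  0.035]
 [-0.114 -0.993 -0.011]
 [ 0.036  0.007 -0.999]]
t 58.55 tcp [ 514.  -130.2   95.5] yaw -0.114 tilt -0.9993 F [ 0.1  0.1 -0. ] w 64.5 j6 -0.15
  -> (np.float64(461.26766787834293), np.float64(-119.65713655564858), 110, -0.114, 1) [-5.31, -0.43, -1.65] -0.0
  -> (np.float64(461.26766787834293), np.float64(-119.65713655564858), 15, -0.114, 1) [-5.65, -0.49, 7.84] -0.0
```

Call:
drive_tool(plan=[[[-1, -0.2, -1], 0], [[-3, -0.4, -1.5], 0], [[-5, -0.4, -1.5], 0], [[-5.6, -0.5, 0], 0], [[-5.6, -0.5, 2], 0], [[-5.6, -0.5, 4], 0], [[-5.6, -0.5, 6], 0], [[-5.6, -0.5, 7.4], 0], [[-5.6, -0.5, 7.8], 0], [[-5.6, -0.5, 7.8], 0]], gripper=-1)

```text
clock: 59.8
tcp_pos: [462.0, -119.7, 15.8]
eef_rot: [3.127, -0.179, 0.057]
contact_force: [0.3, -0.4, 0.3]
width: -0.0
```

Call:
drive_tool(plan=[[[0.4, 0, 0], 0], [[0.8, 0, 0], 0], [[1.2, 0, 0], 0], [[1.6, 0, 0], 0], [[2, 0, 0], 0], [[2.4, 0, 0], 0], [[2.8, 0, 0], 0], [[2.8, 0, 0], 0], [[2.8, 0, 0], 0], [[2.8, 0, 0], 0]])

```text
clock: 61.05
tcp_pos: [489.6, -122.8, 16.8]
eef_rot: [3.127, -0.179, 0.057]
contact_force: [-0.0, 0.1, -1.0]
width: -0.1
```

```bash
python3 - <<'E'
from blk import *
s=get_state();Rm=R.from_rotvec(s['eef_rot']).as_matrix();print(Rm.round(3)[2]);tgt();print(inv(s['tcp_pos']))
c=snap('wrist','wrist35.png')
E
```

```text
[ 0.037  0.007 -0.999]
t 61.05 tcp [ 489.6 -122.8   16.8] yaw -0.114 tilt -0.9993 F [-0.   0.1 -1. ] w -0.1 j6 -0.15
[ -46.5 -124.9]
```

View pics/wrist35.png

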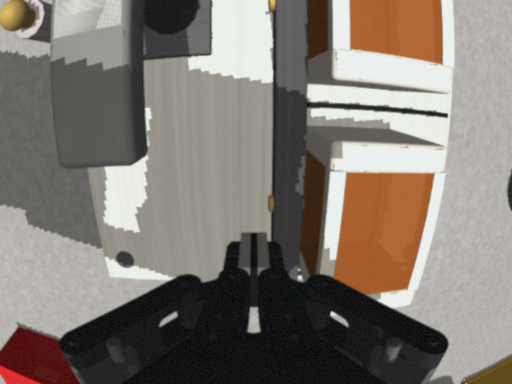

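Call:
drive_tool(plan=[[[0.2, 0, 0.1], 0], [[0.4, 0, 0.1], 0], [[0.6, 0, 0.1], 0], [[0.8, 0, 0.1], 0], [[1.0, 0, 0.1], 0], [[1.2, 0, 0.1], 0], [[1.3, 0, 0.1], 0], [[1.4, 0, 0.1], 0], [[1.4, 0, 0.1], 0], [[1.4, 0, 0.1], 0]])

```text
clock: 62.35
tcp_pos: [493.2, -123.2, 15.8]
eef_rot: [3.13, -0.178, 0.023]
contact_force: [-24.2, -1.2, 21.8]
width: 0.2
```

```bash
python3 - <<'E'
from blk import *
s=get_state();Rm=R.from_rotvec(s['eef_rot']).as_matrix();print(Rm.round(3)[2]);tgt();print(inv(s['tcp_pos']))
E
```

```text
[ 0.015  0.006 -1.   ]
t 62.35 tcp [ 493.2 -123.2   15.8] yaw -0.114 tilt -0.9999 F [-24.2  -1.2  21.8] w 0.2 j6 -0.15
[ -42.9 -124.9]
```

Call:
drive_tool(plan=[[[0.2, 0, 0], 0], [[0.4, 0, 0], 0], [[0.5, 0, 0], 0], [[0.6, 0, 0], 0], [[0.7, 0, 0], 0], [[0.7, 0, 0], 0], [[0.7, 0, 0], 0], [[0.7, 0, 0], 0], [[0.7, 0, 0], 0], [[0.7, 0, 0], 0]])

```text
clock: 63.6
tcp_pos: [493.0, -123.2, 16.1]
eef_rot: [3.131, -0.177, 0.0]
contact_force: [-19.7, -1.7, 19.3]
width: 0.0
```

```bash
python3 - <<'E'
from blk import *
s=get_state();Rm=R.from_rotvec(s['eef_rot']).as_matrix();print(Rm.round(3)[2]);tgt();print(inv(s['tcp_pos']))
E
```

```text
[ 0.001  0.005 -1.   ]
t 63.6 tcp [ 493.  -123.2   16.1] yaw -0.113 tilt -1.0 F [-19.7  -1.7  19.3] w 0.0 j6 -0.15
[ -43.1 -124.9]
```

Call:
drive_tool(plan=[[[0.2, 0, 0], 0], [[0.4, 0, 0], 0], [[0.5, 0, 0], 0], [[0.5, 0, 0], 0], [[0.5, 0, 0], 0], [[0.5, 0, 0], 0], [[0.5, 0, 0], 0], [[0.5, 0, 0], 0], [[0.5, 0, 0], 0], [[0.5, 0, 0], 0]])

```text
clock: 64.85
tcp_pos: [492.9, -123.3, 16.4]
eef_rot: [3.132, -0.176, -0.016]
contact_force: [-13.4, -1.3, 14.7]
width: 0.5
```

Call:
drive_tool(plan=[[[-0.5, 0, 0], 0], [[-1, 0, 0], 0], [[-1.5, 0, 0], 0], [[-2, 0, -1], 0], [[-2, 0, -4], 0], [[-2, 0, -8], 0], [[-2, 0, -12], 0], [[0, 0, -14], 0], [[4, 0, -14], 0], [[8, 0, -14], 0]])

```text
clock: 66.1
tcp_pos: [574.9, -131.8, 157.1]
eef_rot: [3.132, -0.176, -0.012]
contact_force: [0.4, 0.2, 0.5]
width: -0.1
```

```bash
python3 - <<'E'
from blk import *
s=get_state();Rm=R.from_rotvec(s['eef_rot']).as_matrix();print(Rm.round(3)[2]);print(inv(s['tcp_pos']))
a=PSI-np.pi/2
tgt((*F(75,-99.5),90,a,1),(*F(75,-99.5),14,a,1))
E
```

```text
[-0.008  0.005 -1.   ]
[  39.3 -124.2]
t 66.1 tcp [ 574.9 -131.8  157.1] yaw -0.113 tilt -1.0 F [0.4 0.2 0.5] w -0.1 j6 -0.13
  -> (np.float64(613.1947305495032), np.float64(-111.38564164158856), 90, -1.6847963267948967, 1) [3.62, -2.5, 6.67] 1.572
  -> (np.float64(613.1947305495032), np.float64(-111.38564164158856), 14, -1.6847963267948967, 1) [3.68, -2.54, 14.27] 1.572
```

Call:
drive_tool(plan=[[[1, -0.5, 0], 0.17], [[2.5, -1.5, 0.5], 0.34], [[3.6, -2.5, 1], 0.51], [[3.6, -2.5, 2], 0.68], [[3.6, -2.5, 3], 0.86], [[3.6, -2.5, 4], 1.04], [[3.6, -2.5, 5], 1.22], [[3.6, -2.5, 6], 1.4], [[3.6, -2.5, 6.7], 1.57], [[3.6, -2.5, 6.7], 1.57]], gripper=0.3)

```text
clock: 67.35
tcp_pos: [612.6, -111.2, 89.6]
eef_rot: [2.09, -2.333, -0.004]
contact_force: [-0.4, -1.1, -0.9]
width: 55.6
```

```bash
python3 - <<'E'
from blk import *
c=snap('wrist','wrist36.png');blocks(c,z=60)
a=PSI-np.pi/2
tgt((*F(75,-99.5),90,a,1),(*F(75,-99.5),14,a,1))
E
```

```text
block [253. 303.] c 546.9 -103.9 wh 55.4 37.6 long 1.465 grip yaw -0.106
block [ 98. 282.] c 574.1 17.2 wh 15.4 8.2 long 2.153 grip yaw 0.582
t 67.4 tcp [ 612.9 -111.3   90. ] yaw -1.68 tilt -1.0 F [-0.3  0.1  0. ] w 55.6 j6 1.49
  -> (np.float64(613.1947305495032), np.float64(-111.38564164158856), 90, -1.6847963267948967, 1) [0.01, -0.03, -0.0] 0.005
  -> (np.float64(613.1947305495032), np.float64(-111.38564164158856), 14, -1.6847963267948967, 1) [-0.03, -0.09, 7.6] 0.005
```

View pics/wrist36.png

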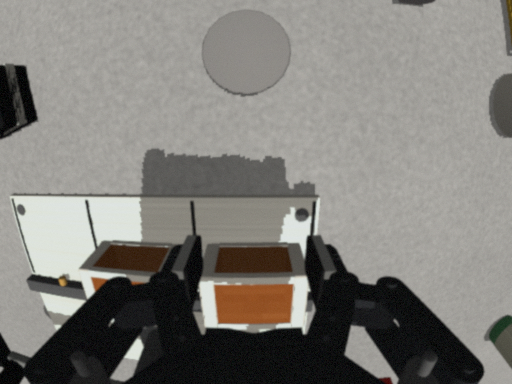

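Call:
drive_tool(plan=[[[0, 0, 2], 0], [[0, 0, 4], 0], [[0, 0, 6], 0], [[0, 0, 7.2], 0], [[0, 0, 7.6], 0], [[0, 0.8, 7.6], 0], [[0, 1.6, 7.6], 0], [[0, 2.2, 7.6], 0], [[0, 2.6, 7.6], 0], [[0, 2.6, 7.6], 0]])

```text
clock: 68.65
tcp_pos: [586.3, -108.8, 14.4]
eef_rot: [2.092, -2.332, -0.003]
contact_force: [0.2, 0.6, 0.3]
width: 55.8
```

Call:
drive_tool(plan=[[[0, 0.1, 0], 0], [[0, 0.2, 0], 0], [[0, 0.3, 0], 0], [[0, 0.4, 0], 0], [[0, 0.5, 0], 0], [[0, 0.6, 0], 0], [[0, 0.7, 0], 0], [[0, 0.8, 0], 0], [[0, 0.8, 0], 0], [[0, 0.8, 0], 0]])

```text
clock: 69.9
tcp_pos: [580.3, -108.3, 15.5]
eef_rot: [2.093, -2.335, 0.003]
contact_force: [4.8, -0.9, 2.9]
width: 55.5
```

```bash
python3 - <<'E'
from blk import *
c=snap('wrist','wrist37.png')
s=get_state();print(inv(s['tcp_pos']));tgt()
E
```

```text
[  41.9 -100.1]
t 69.95 tcp [ 580.3 -108.2   15.5] yaw -1.68 tilt -1.0 F [ 4.8 -0.7  2.5] w 55.9 j6 1.48
```

View pics/wrist37.png

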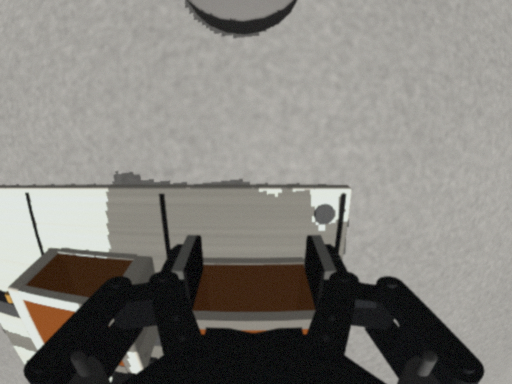

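Call:
drive_tool(plan=[[[0, 0.1, 0], 0], [[0, 0.2, 0], 0], [[0, 0.3, 0], 0], [[0, 0.35, 0], 0], [[0, 0.4, 0], 0], [[0, 0.4, 0], 0], [[0, 0.4, 0], 0], [[0, 0.4, 0], 0], [[0, 0.4, 0], 0], [[0, 0.4, 0], 0]])

```text
clock: 71.2
tcp_pos: [579.4, -108.3, 16.3]
eef_rot: [2.095, -2.339, 0.011]
contact_force: [8.1, -2.3, -1.0]
width: 55.7
```

```bash
python3 - <<'E'
from blk import *
s=get_state();print(inv(s['tcp_pos']));tgt()
E
```

```text
[  41.  -100.3]
t 71.2 tcp [ 579.4 -108.3   16.3] yaw -1.681 tilt -1.0 F [ 8.1 -2.3 -1. ] w 55.7 j6 1.48
```

Call:
drive_tool(plan=[[[0, -0.5, 0], 0], [[0, -1.2, 0], 0], [[0, -2, 0], 0], [[0, -2.5, 0], 0], [[-2.5, -2.5, 0], 0], [[-5, -2.5, 0], 0], [[-7.5, -2.5, 0], 0], [[-10, -2.5, 0], 0], [[-10, -2.3, 0.1], 0], [[-10, -1.9, 0.1], 0]])

```text
clock: 72.45
tcp_pos: [608.8, -11.4, 14.5]
eef_rot: [2.095, -2.338, 0.011]
contact_force: [-0.6, 0.0, 0.2]
width: 55.3
```

```bash
python3 - <<'E'
from blk import *
c=snap('wrist','wrist38.png')
s=get_state();print(inv(s['tcp_pos']));tgt((*F(41.2,.3),15,PSI-np.pi/2,1))
E
```

```text
[58.5 -1. ]
t 72.5 tcp [608.  -11.7  14.5] yaw -1.681 tilt -1.0 F [-1.1 -0.2 -0.1] w 55.7 j6 1.65
  -> (np.float64(590.9666981835092), np.float64(-8.38858062945909), 15, -1.6847963267948967, 1) [-0.14, 1.73, -0.05] 0.004
```

View pics/wrist38.png

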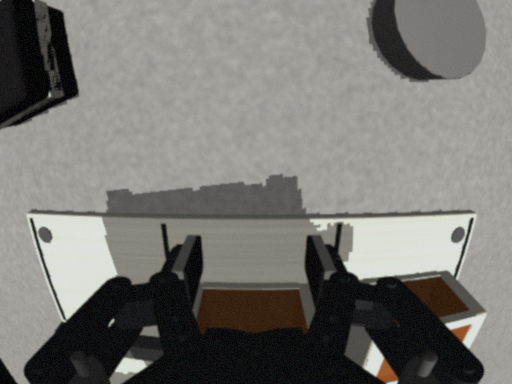

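Call:
drive_tool(plan=[[[-0.1, 0.5, 0], 0], [[-0.1, 1.0, 0], 0], [[-0.1, 1.3, 0], 0], [[-0.1, 1.5, 0], 0], [[-0.1, 1.7, 0], 0], [[-0.1, 1.9, 0], 0], [[-0.1, 2.1, 0], 0], [[-0.1, 2.25, 0], 0], [[-0.1, 2.25, 0], 0], [[-0.1, 2.25, 0], 0]])

```text
clock: 73.75
tcp_pos: [590.8, -8.5, 16.6]
eef_rot: [-2.091, 2.337, -0.022]
contact_force: [8.5, -0.7, 4.1]
width: 55.4
```

```bash
python3 - <<'E'
from blk import *
s=get_state();print(inv(s['tcp_pos']));tgt()
E
```

```text
[41.   0.1]
t 73.75 tcp [590.8  -8.5  16.6] yaw -1.682 tilt -0.9999 F [ 8.5 -0.7  4.1] w 55.4 j6 1.66
```

Seated at the same depth (41.0). Back off and inspect the seams from above.

Call:
drive_tool(plan=[[[0, -0.5, 0], 0], [[0, -1.2, 0], 0], [[0, -2.2, 0], 0], [[0, -3, -1], 0], [[0, -3, -4], 0], [[0, -3, -8], -0.17], [[0, -3, -12], -0.35], [[0, -3, -15], -0.53], [[0, -3, -16], -0.71], [[0, -3, -16], -0.89]])

```text
clock: 75.0
tcp_pos: [619.2, -10.8, 179.1]
eef_rot: [2.902, -1.202, 0.028]
contact_force: [0.1, -0.2, -0.3]
width: 55.6
```

```bash
python3 - <<'E'
from blk import *
tgt((*F(-18,-130),100,PSI,1))
E
```

```text
t 75.0 tcp [619.2 -10.8 179.1] yaw -0.786 tilt -0.9998 F [ 0.1 -0.2 -0.3] w 55.6 j6 0.76
  -> (np.float64(517.3289166506447), np.float64(-131.10861620196908), 100, -0.114, 1) [1.17, 15.77, 7.83] -0.672
```

Call:
drive_tool(plan=[[[0.2, 3, 0], -0.15], [[0.4, 6, 0], -0.3], [[0.7, 9, 0], -0.45], [[1, 12, 1], -0.6], [[1.2, 15, 3], -0.67], [[1.2, 15.8, 5], -0.67], [[1.2, 15.8, 7], -0.67], [[1.2, 15.8, 7.8], -0.67], [[1.2, 15.8, 7.8], -0.67], [[1.2, 15.8, 7.8], -0.67]])

```text
clock: 76.25
tcp_pos: [518.0, -131.5, 101.1]
eef_rot: [3.13, -0.18, 0.028]
contact_force: [0.0, -1.0, -0.1]
width: 55.3
```

```bash
python3 - <<'E'
from blk import *
c=snap('wrist','wrist39.png');im=c['img'];T=c['world_to_cam'];print('cam',inv(-T[:3,:3].T@T[:3,3]))
blocks(c,z=60);tgt()
cv2.imwrite('pics/w39z.png',cv2.resize(im[0:200,200:300,::-1],None,fx=3*1,fy=3,interpolation=0))
E
```

```text
cam [-18.7 -49.8]
block [286. 170.] c 544.5 -103.3 wh 55.9 39.1 long 1.463 grip yaw -0.107
block [288.  29.] c 555.0 -11.7 wh 38.7 38.1 long 1.457 grip yaw -0.114
t 76.3 tcp [ 518.  -131.5  101.1] yaw -0.115 tilt -0.9998 F [ 0.4  0.4 -0.4] w 55.5 j6 -0.15
```

View pics/w39z.png

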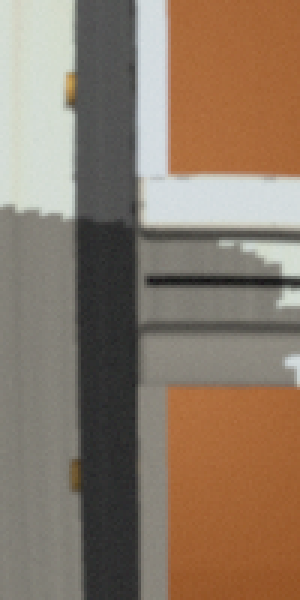

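```bash
python3 - <<'E'
from blk import *
tgt(K(0,180)+(1,),K(0,107)+(1,))
E
```

```text
t 76.3 tcp [ 518.  -131.5  101.1] yaw -0.115 tilt -0.9998 F [ 0.4  0.4 -0.4] w 55.5 j6 -0.15
  -> (np.float64(482.38721107311187), np.float64(152.7083621684818), 180, -0.114, 1) [-6.65, -27.79, -8.16] -0.001
  -> (np.float64(482.38721107311187), np.float64(152.7083621684818), 107, -0.114, 1) [-6.79, -27.82, -0.86] -0.001
```

Call:
drive_tool(plan=[[[0, 0, -4], 0], [[0, -1, -8], 0], [[-1, -5, -9], 0], [[-2.2, -10, -9], 0], [[-3.4, -15, -9], 0], [[-4.6, -20, -9], 0], [[-5.8, -24.5, -9], 0], [[-6.7, -27.8, -8.2], 0], [[-6.7, -27.8, -8.2], 0], [[-6.7, -27.8, -8.2], 0]], gripper=0.25)

```text
clock: 77.55
tcp_pos: [482.1, 152.6, 180.9]
eef_rot: [3.13, -0.18, 0.03]
contact_force: [0.9, 0.6, -0.4]
width: 53.4
```

```bash
python3 - <<'E'
from blk import *
c=snap('wrist','wrist40.png');blocks(c,z=60)
print(pt(c,255,238,132,True))
tgt(K(0,107)+(1,))
E
```

```text
[483.11455649 132.46456888 132.        ]
t 77.6 tcp [482.2 152.2 180.9] yaw -0.116 tilt -0.9998 F [ 0.2 -0.1  0.1] w 53.5 j6 0.41
  -> (np.float64(482.38721107311187), np.float64(152.7083621684818), 107, -0.114, 1) [-0.14, -0.09, 7.39] -0.002
```

View pics/wrist40.png

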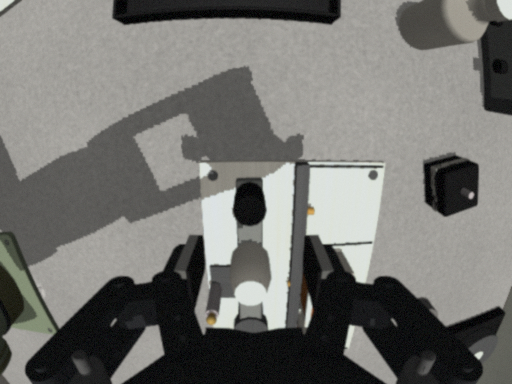

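Call:
drive_tool(plan=[[[-0.1, -0.1, 1.5], 0], [[-0.1, -0.1, 3], 0], [[-0.1, -0.1, 4.5], 0], [[-0.1, -0.1, 6], 0], [[-0.1, -0.1, 7], 0], [[-0.1, -0.1, 7.4], 0], [[-0.1, -0.1, 7.4], 0], [[-0.1, -0.1, 7.4], 0], [[-0.1, -0.1, 7.4], 0], [[-0.1, -0.1, 7.4], 0]])

```text
clock: 78.85
tcp_pos: [482.9, 152.8, 107.2]
eef_rot: [3.13, -0.181, 0.031]
contact_force: [0.2, 1.0, -0.6]
width: 53.5
```

```bash
python3 - <<'E'
from blk import *
tgt(*[tuple(np.round(K(t,107),3))+(1,) for t in np.arange(.08,.81,.08)])
E
```

```text
t 78.85 tcp [482.9 152.8 107.2] yaw -0.116 tilt -0.9998 F [ 0.2  1.  -0.6] w 53.5 j6 0.42
  -> (np.float64(494.084), np.float64(150.893), np.float64(107.0), np.float64(-0.194), 1) [1.13, 0.06, 0.04] 0.078
  -> (np.float64(505.598), np.float64(148.148), np.float64(107.0), np.float64(-0.274), 1) [2.31, 0.2, 0.06] 0.158
  -> (np.float64(516.856), np.float64(144.492), np.float64(107.0), np.float64(-0.354), 1) [3.47, 0.44, 0.09] 0.238
  -> (np.float64(527.786), np.float64(139.948), np.float64(107.0), np.float64(-0.434), 1) [4.61, 0.76, 0.11] 0.318
  -> (np.float64(538.318), np.float64(134.545), np.float64(107.0), np.float64(-0.514), 1) [5.72, 1.18, 0.14] 0.398
  -> (np.float64(548.384), np.float64(128.318), np.float64(107.0), np.float64(-0.594), 1) [6.79, 1.68, 0.16] 0.478
  -> (np.float64(557.921), np.float64(121.306), np.float64(107.0), np.float64(-0.674), 1) [7.81, 2.26, 0.18] 0.558
  -> (np.float64(566.867), np.float64(113.555), np.float64(107.0), np.float64(-0.754), 1) [8.79, 2.93, 0.21] 0.638
  -> (np.float64(575.164), np.float64(105.113), np.float64(107.0), np.float64(-0.834), 1) [9.71, 3.67, 0.23] 0.718
  -> (np.float64(582.761), np.float64(96.035), np.float64(107.0), np.float64(-0.914), 1) [10.57, 4.49, 0.25] 0.798
```

Call:
drive_tool(plan=[[[1.1, 0.1, 0], 0.08], [[2.3, 0.2, 0], 0.16], [[3.5, 0.4, 0.1], 0.24], [[4.6, 0.8, 0.1], 0.32], [[5.7, 1.2, 0.1], 0.4], [[6.8, 1.7, 0.2], 0.48], [[7.8, 2.3, 0.2], 0.56], [[8.8, 2.9, 0.2], 0.64], [[9.7, 3.7, 0.2], 0.72], [[10.6, 4.5, 0.2], 0.8]])

```text
clock: 80.1
tcp_pos: [583.1, 95.7, 107.5]
eef_rot: [-2.814, 1.391, -0.032]
contact_force: [0.6, 0.2, -0.8]
width: 53.4
```

```bash
python3 - <<'E'
from blk import *
tgt(*[tuple(np.round(K(t,107),3))+(1,) for t in list(np.arange(.88,1.45,.08))+[1.5,1.57,1.62]])
E
```

```text
t 80.1 tcp [583.1  95.7 107.5] yaw -0.918 tilt -0.9998 F [ 0.6  0.2 -0.8] w 53.4 j6 1.07
  -> (np.float64(589.607), np.float64(86.38), np.float64(107.0), np.float64(-0.994), 1) [1.13, 0.05, 0.07] 0.076
  -> (np.float64(595.661), np.float64(76.208), np.float64(107.0), np.float64(-1.074), 1) [2.31, 0.18, 0.09] 0.156
  -> (np.float64(600.882), np.float64(65.584), np.float64(107.0), np.float64(-1.154), 1) [3.47, 0.42, 0.11] 0.236
  -> (np.float64(605.237), np.float64(54.578), np.float64(107.0), np.float64(-1.234), 1) [4.61, 0.74, 0.12] 0.316
  -> (np.float64(608.699), np.float64(43.259), np.float64(107.0), np.float64(-1.314), 1) [5.72, 1.15, 0.14] 0.396
  -> (np.float64(611.245), np.float64(31.699), np.float64(107.0), np.float64(-1.394), 1) [6.79, 1.65, 0.15] 0.476
  -> (np.float64(612.859), np.float64(19.973), np.float64(107.0), np.float64(-1.474), 1) [7.82, 2.23, 0.16] 0.556
  -> (np.float64(613.531), np.float64(8.155), np.float64(107.0), np.float64(-1.554), 1) [8.8, 2.9, 0.17] 0.636
  -> (np.float64(613.414), np.float64(-0.723), np.float64(107.0), np.float64(-1.614), 1) [9.5, 3.45, 0.18] 0.696
  -> (np.float64(612.604), np.float64(-11.049), np.float64(107.0), np.float64(-1.684), 1) [10.27, 4.14, 0.19] 0.766
  -> (np.float64(611.585), np.float64(-18.378), np.float64(107.0), np.float64(-1.734), 1) [10.79, 4.66, 0.19] 0.816
```

Call:
drive_tool(plan=[[[1.1, 0.1, 0.1], 0.08], [[2.3, 0.2, 0.1], 0.16], [[3.5, 0.4, 0.1], 0.24], [[4.6, 0.7, 0.1], 0.32], [[5.7, 1.2, 0.1], 0.4], [[6.8, 1.7, 0.2], 0.48], [[7.8, 2.2, 0.2], 0.56], [[8.8, 2.9, 0.2], 0.64], [[9.5, 3.4, 0.2], 0.7], [[10.3, 4.1, 0.2], 0.77]])

```text
clock: 81.35
tcp_pos: [613.1, -11.3, 106.9]
eef_rot: [-2.078, 2.343, -0.029]
contact_force: [-0.0, -0.6, 0.2]
width: 53.2
```

```bash
python3 - <<'E'
from blk import *
c=snap('wrist','wrist41.png');snap('scene','scene41.png')
tgt(*[tuple(np.round(K(t,107),3))+(1,) for t in [1.57,1.65,1.7]])
E
```

```text
t 81.45 tcp [613.  -11.9 106.9] yaw -1.689 tilt -0.9998 F [ 1.1 -0.3  0.2] w 53.5 j6 1.66
  -> (np.float64(612.604), np.float64(-11.049), np.float64(107.0), np.float64(-1.684), 1) [-0.08, 0.05, -0.01] -0.005
  -> (np.float64(610.798), np.float64(-22.748), np.float64(107.0), np.float64(-1.764), 1) [1.11, 0.09, -0.01] 0.075
  -> (np.float64(609.196), np.float64(-29.971), np.float64(107.0), np.float64(-1.814), 1) [1.84, 0.17, -0.0] 0.125
```

View pics/wrist41.png

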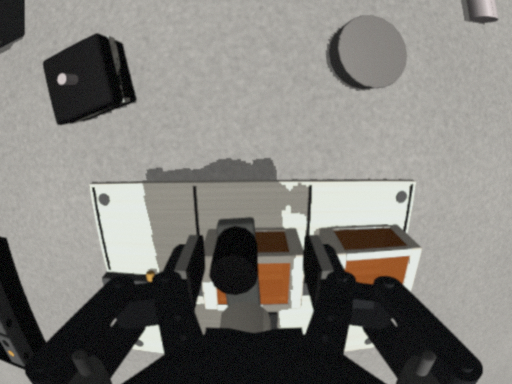

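Call:
drive_tool(plan=[[[0.2, 0, 0], 0.02], [[0.4, 0, 0], 0.03], [[0.6, 0, 0], 0.05], [[0.8, 0.1, 0], 0.06], [[1.0, 0.1, 0], 0.07], [[1.2, 0.1, 0], 0.08], [[1.4, 0.1, 0], 0.1], [[1.4, 0.1, 0], 0.1], [[1.4, 0.1, 0], 0.1], [[1.4, 0.1, 0], 0.1]])

```text
clock: 82.7
tcp_pos: [610.3, -25.3, 106.9]
eef_rot: [-1.96, 2.442, -0.027]
contact_force: [-0.7, 2.3, -0.5]
width: 53.3
```

```bash
python3 - <<'E'
from blk import *
c=snap('wrist','wrist42.png')
tgt(*[tuple(np.round(K(t,107),3))+(1,) for t in [1.57,1.65,1.7]])
E
```

```text
t 82.75 tcp [610.3 -25.3 106.9] yaw -1.789 tilt -0.9998 F [-0.   3.   0.3] w 53.5 j6 1.74
  -> (np.float64(612.604), np.float64(-11.049), np.float64(107.0), np.float64(-1.684), 1) [-1.44, 0.09, -0.01] -0.105
  -> (np.float64(610.798), np.float64(-22.748), np.float64(107.0), np.float64(-1.764), 1) [-0.26, 0.01, -0.01] -0.025
  -> (np.float64(609.196), np.float64(-29.971), np.float64(107.0), np.float64(-1.814), 1) [0.48, 0.01, -0.01] 0.025
```

View pics/wrist42.png

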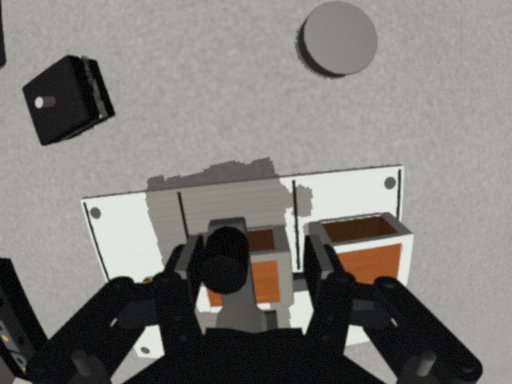

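```bash
python3 - <<'E'
from blk import *
c=load('wrist42')
for z,u,v in ((132,225,262),(97,227,221)):
    p=pt(c,u,v,z,True);print(p,inv(p)-[-85,0],np.arctan2(*(inv(p)-[-85,0])))
for t in (1.4,1.47,1.57): 
    k=K(t,132);print(t,proj(c,k[:3],True))
E
```

```text
[619.4452697  -13.38817005 132.        ] [155.1  -1.4] 1.5798225162177353
[625.53758036 -13.07339455  97.        ] [161.1  -0.4] 1.5732792515497753
1.4 [174.7491646  281.04742914]
1.47 [194.16182854 277.85579699]
1.57 [223.95617065 274.7936656 ]
```

Call:
drive_tool(plan=[[[0.2, 0, 0], 0.01], [[0.3, 0, 0], 0.02], [[0.4, 0, 0], 0.02], [[0.5, 0, 0], 0.02], [[0.5, 0, 0], 0.02], [[0.5, 0, 0], 0.02], [[0.5, 0, 0], 0.02], [[0.5, 0, 0], 0.02], [[0.5, 0, 0], 0.02], [[0.5, 0, 0], 0.02]])

```text
clock: 84.0
tcp_pos: [609.7, -25.7, 106.8]
eef_rot: [-1.93, 2.459, -0.018]
contact_force: [1.3, 14.7, -1.2]
width: 53.7
```

Call:
drive_tool(plan=[[[-0.4, 0, 0], 0], [[-0.9, 0, 0], 0], [[-1.4, 0, 0], 0], [[-1.4, 0, 0], 0], [[-1.4, 0, -1], 0], [[-1.4, 0, -3], 0], [[-1.4, 0, -6], 0], [[-1.4, 0, -10], 0], [[-1.4, -1, -14], 0], [[-1.4, -2, -18], 0]])

```text
clock: 85.25
tcp_pos: [628.8, -17.3, 289.6]
eef_rot: [-1.929, 2.459, -0.02]
contact_force: [0.0, 0.8, -0.4]
width: 53.3
```

Call:
drive_tool(plan=[[[2, 1, -3], -0.15], [[5, 2, -5], -0.3], [[8, 3, -6], -0.45], [[11, 3, -6], -0.6], [[14, 3, -6], -0.75], [[17, 3, -6], -0.9], [[19, 3, -6], -1.05], [[19, 3, -6], -1.2], [[19, 3, -6], -1.35], [[19, 3, -6], -1.5]])

```text
clock: 86.5
tcp_pos: [552.9, -195.2, 348.9]
eef_rot: [-3.102, 0.48, -0.034]
contact_force: [-0.4, -0.1, -0.6]
width: 53.5
```

```bash
python3 - <<'E'
from blk import *
c=snap('wrist','wrist43.png');snap('scene','scene43.png');s=snap('side','side43.png')
blocks(c,z=60);tgt()
im=c['img']
cv2.imwrite('pics/w43z.png',cv2.resize(im[:,100:420,::-1],None,fx=1.5,fy=1.5,interpolation=2))
E
```

```text
block [224.  94.] c 544.3 -103.8 wh 54.0 37.2 long 1.462 grip yaw -0.109
block [212.  38.] c 554.0 -18.8 wh 36.2 22.7 long 3.025 grip yaw 1.454
t 86.65 tcp [ 553.  -195.   348.7] yaw -0.314 tilt -0.9998 F [0.3 0.1 0.4] w 53.2 j6 -0.05
```

View pics/w43z.png

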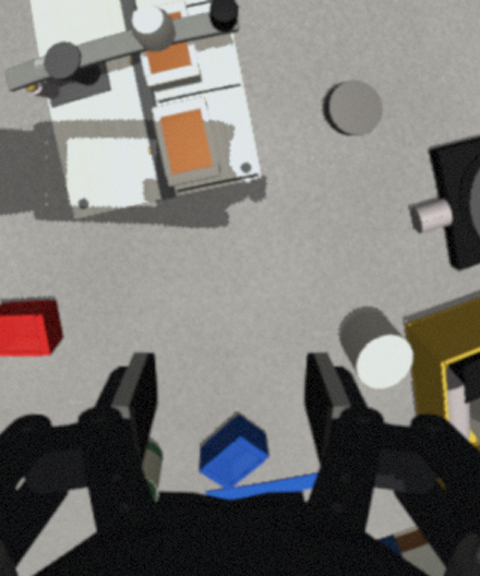

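View pics/scene43.png

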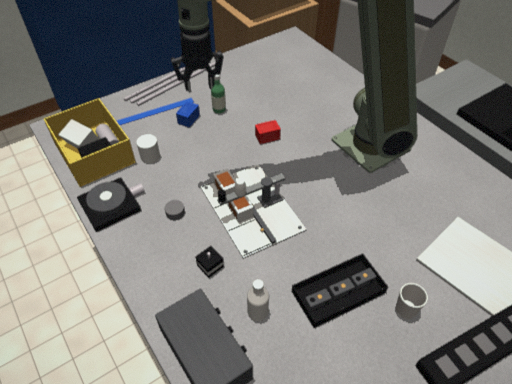

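```bash
python3 - <<'E'
from blk import *
c=load('wrist43')
P=lambda u,v,z: inv(pt(c,100+u/1.5,v/1.5,z,True))-[-85,0]
for n,u,v,z in (('knob',225,10,132),('probe',149,20,147),('hinge',62,58,100),('end',238,22,97)):
    p=P(u,v,z);print(n,p,np.arctan2(*p))
c=load('scene43');cv2.imwrite('pics/s43z.png',cv2.resize(c['img'][160:260,190:310,::-1],None,fx=5,fy=5,interpolation=2))
for t in (1.4,1.57): print(t,(proj(c,K(t,132)[:3])-[190,160])*5)
E
```

```text
knob [147.7  -1. ] 1.5775667040502606
probe [88.4 -0.9] 1.5809769705294339
hinge [0.1 1.5] 0.06656816377582003
end [159.   -3.6] 1.5934339684527943
1.4 [172.9011655  185.59722914]
1.57 [150.85945267 157.43529634]
```

View pics/s43z.png

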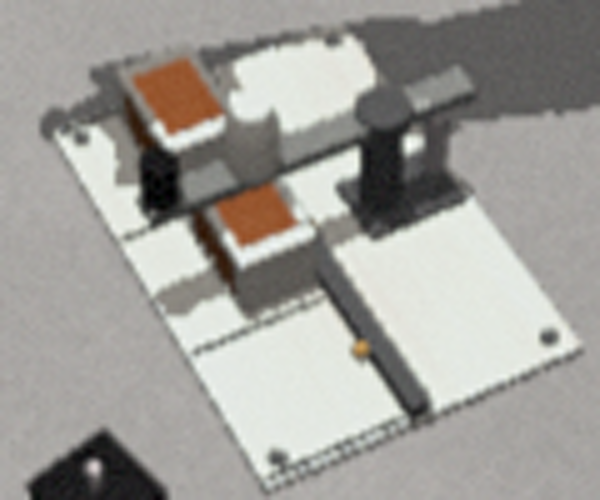

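```bash
python3 -c "
from plant import *
print(close_job())"
```

```text
the job is handed in; nothing more can be done
None
```

The fixture is ready and the job is handed in, at about 87 s of the 210 s allowed.

**What I did**
1. I swung the scan arm back to its folded stop, pressing with about 14 N. It then lay parallel to the fence in the camera view.
2. I moved all three rod clamps into the black tray.
3. Only two amber blocks were in the scene. They went into the middle bay and the bay on its −y side, so the third bay is empty. One block had been knocked about 5 cm before I reached it, so I measured it again before gripping.
4. I swung the scan arm out until it clicked into its end detent.

**What the checks showed**
- **Seating:** After the first placing, a close look showed a gap of about 0.5–1 mm at one block, because the gripper was slightly tilted. I took out the tilt and pressed both blocks home from the front with about 8 N. Both stopped at the same depth. The view from straight above then showed no gap, and both pin tails stuck out equally behind the fence.
- **Centring:** Both blocks are within about 1 mm along the fence, as far as the images can tell. One earlier tilted view gave 1.8 mm for the middle block, and the later close view disagreed.
- **Scan arm:** The last picture put it at about 1.58 rad, which is at the end stop within the measuring error.
- **Surroundings:** I saw no bystander or look-alike moved, and the robot was clear of everything at the end.

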